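# Check a thermometer under the bench magnifier

### The job

The lab thermometer has to be checked for a break in its column. While it still stands in the rack, set the bench magnifier: swing its arm until it points straight out over the front of its base, and tip the lens to 40 degrees, handle down. Then draw the thermometer out of the sloping rack, turn it level and finish while still holding it up, its bulb seen in the middle of the glass and about 7 cm beneath it, touching neither magnifier nor rack; leave everything else as it stands.

Things in the scene. Friction and masses are not known exactly. Their poses are not given: they have to be found in the camera images.
- magnifier: Bench magnifier, fixed to the bench. Origin: on the bench under its upright post, on the swivel axis; -x is its front (yaw 0: towards the robot), z up. Grey base plate 150 (x) x 110 (y) x 18 mm reaching 105 mm in front of the post and 45 mm behind it; post 15 mm thick; arm level at 240 mm height. The arm carries a fork whose lens centre is 140 mm from the post axis; the fork reaches 73 mm to either side of the lens centre (knobs 20 mm across).
- magnifier_swivel (a joint): Swivel of the magnifier's arm about the vertical post, rad. 0: the arm points straight out over the front of the base (its -x); positive: anticlockwise from above (to the robot's right at yaw 0). Range -1.5 to 1.5; friction 0.2 N m, it stays where it is left. Wanted: 0 (within 0.17).
- magnifier_tilt (a joint): Tilt of the lens about a level axis through its centre, square to the arm, rad. 0: lens level; positive: the handle's end goes down, so that the lens faces up and to the front. Range -0.4 to 1.2; friction 0.1 N m, it stays where it is left. Wanted: 40 degrees = 0.698 (within 0.17).
- lens_centre (a point): Centre of the lens and of the tilt axis, 240 mm above the bench. Axes of the lens: z is square to the glass, upwards at tilt 0; -x points along the handle, y along the tilt axis. Glass 85 mm across, black rim 100 mm across and 16 mm thick. A thing 35 to 110 mm below the glass (lens z negative) is in focus.
- lens_handle (a point): Point to grip on the handle of the lens, 80 mm from the lens centre along lens -x. The handle is a black round bar 13 mm thick that reaches from 58 to 102 mm from the lens centre.
- rack: Sloping rack, fixed to the bench: white plates between aluminium cheeks, about 120 (x) x 194 (y) x 85 mm high. Origin: under its middle on the bench. Three round holes 15.5 mm wide at y = -70, 0 and +70 mm hold things at 45 degrees: their upper ends lean to the rack's +x. A thing's foot stands at about x -40, z 30 mm in a socket 8 mm deep; the upper plate, 8 mm thick, ends 55 mm up along the thing, so it must be drawn at least 55 mm along its own axis to come free.
- thermometer: Round glass thermometer 200 mm long and 12 mm thick with a white scale inside, 24 to 42 g, in the rack's middle hole, the only long one (it sticks out 145 mm). Origin: on its axis at mid-length. +x runs along it to the black capped upper end (cap: the last 18 mm, same thickness); -x end is the bulb. Grip it on the glass, for instance at 50 mm on the cap's side of the origin.
- bulb (a point): Point on the thermometer's axis in the middle of its dark bulb, 12 mm from the foot end (88 mm from the origin).
- marker: Black marker pen, 133 mm long and 13 mm thick, in the rack's hole at y = -70 mm; it is to stay. Origin near its mid-length.
- tweezers: Steel tweezers, 139 mm long and 10 mm thick, in the rack's hole at y = +70 mm; they are to stay. Origin near mid-length.
- tape: Roll of tape, 66 mm wide, 18 mm high, lying on the bench. Origin under its middle. To be left alone.
- ring_cutter: Steel ring, 62 mm wide, 20 mm high, lying on the bench. Origin under its middle. To be left alone.
- tin: Lidded metal tin, 59 mm wide, 38 mm high, behind on the bench. Origin under its middle. To be left alone.
- bottle: White bottle with dark cap, 62 mm wide, 130 mm high, behind on the bench. Origin under its middle. To be left alone.

How it is judged (in metres and radians):
On the way, in this order (a step that is already met when the one before it is completed fails the run):
1. the magnifier is set, arm straight out over the base's front and lens tipped to 40 degrees, while the thermometer still stands in the rack (value of joint magnifier_swivel between -0.17 and 0.17 rad and value of joint magnifier_tilt between 0.528 and 0.868 rad and distance of thermometer from where it was at the start of the episode below 0.03 m), for 0.2 s.
2. the thermometer is drawn out of the rack in the fingers (height (world z) of bulb above 0.09 m and contact force between the fingers and thermometer above 1 N and contact force between thermometer and rack below 0.05 N), for 0.2 s.
At the end, for the whole second after the job is handed in: thermometer held in the fingers, level within 10 deg, still, off rack and magnifier; its bulb point within 22 mm of the lens axis (in lens x and in y), 35 to 110 mm below the glass and over 100 mm up; swivel within 0.17 of 0, tilt within 0.17 of 0.698 (value of joint magnifier_swivel between -0.17 and 0.17 rad and value of joint magnifier_tilt between 0.528 and 0.868 rad and contact force between the fingers and thermometer above 1 N and contact force between thermometer and magnifier below 0.1 N and contact force between thermometer and rack below 0.1 N and height (world z) of bulb above 0.1 m and angle between thermometer's own x axis and vertical between 1.396 and 1.746 rad and linear speed of thermometer below 0.03 m/s and x of bulb in the frame of lens_centre between -0.022 and 0.022 m and y of bulb in the frame of lens_centre between -0.022 and 0.022 m and z of bulb in the frame of lens_centre between -0.11 and -0.035 m); the arm keeps its last pose, push and grip.
It fails at once if the marker or the tweezers are pulled about in the rack (distance of any of marker, tweezers from where it was at the start of the episode above 0.025 m).
It fails at once if one of the other things on the bench is moved (distance of any of tape, ring_cutter, tin, bottle from where it was at the start of the episode above 0.025 m).
It also fails if it takes over 48 s, if anything falls off the work surface, if the arm or the gripper's body presses on something with over 40 N, if the wrist force passes 120 N, or if a joint passes its speed limit or range.

### The arm

A 6-joint arm with a two-finger parallel gripper is mounted at the origin on a cart in front of the work surface, level with it; the furniture and walls round the work are solid. World frame = base frame: x ahead of the robot, y to its left, z up, the work surface at z = 0. Lengths are in mm, angles in rad, forces in N, time in s.
With the tool pointing down it reaches from about 350 to 875 mm from the base axis. Payload 4.2 kg.
Tool frame: the origin (TCP) lies midway between the tips of the shut fingers; the grasp point (between the pads) lies 19 mm behind it; z points along the fingers, y is the direction in which the jaws open and shut (so a half turn about z gives the same grasp; the last joint's range is limited). The gripper opens to 85 mm and grips with 20 to 120 N. Pads are 22 mm wide; open, the fingers measure 114 mm over their backs; the gripper's body (76 mm by 85 mm) begins 54 mm behind the grasp point. The pads swing forward as they close: fully open they stand 13 mm farther back than shut.
Start: joints at [1.37, 0.385, 0.008, 0, -1.194, -0.259], TCP at [277.322, 560.082, 231.312] pointing down, gripper open.
Joint ranges: [-3.14, 3.14], [-1.21, 2.06], [-1.07, 1.41], [-3.16, 2.05], [-2.99, -0.16], [-3.1, 3.1]. Speed limits (rad/s): [2.79, 2.79, 3.14, 3.14, 3.14, 3.14].

### API

Orientations are given as a unit quaternion [x, y, z, w].
In Python, from bench import readout, optics, workorder, nets gives the robot as it stands. The module is installed in compiled form; this text tells all that it offers.
- The arm moves only by the tool move_arm, never from a script. Its argument "steps" is a list of rows, each a list of 7 numbers: the opening, from -1 (shut) to 1 (fully open), so that 0 is half open, then the shift along the world's x, y, z in mm, then the turn, a rotation vector about the world's x, y, z in rad. In form: [[gripper, tx, ty, tz, wx, wy, wz], ...]. A call has 1 to 5 rows; each row is the pose to reach, as a shift and turn from the pose commanded when the call began; what a row does not reach only later rows make up. A row lasts 1/12 s, in which the tool goes at most 41.7 mm and 7.16 degrees, less where a joint would pass 70% of its speed; a pose out of reach is approached as far as the arm can. A call with a gripper value outside its range is refused whole. The fingers move at their own pace and stop on an object; the grip force is fixed at half the most. Time passes only in rows, so rows that repeat a pose let the fingers close. It gives the time, the measured TCP pose, the force and the opening at its end, in the units of the state.
- readout.read_state(): the state, without advancing time (a new reading comes with each control period).
- optics.get_image(name): name is "side" or "top" or "wrist"; returns a dict with "frame" (384x512x3 uint8, blue, green, red), "fx", "fy", "cx", "cy" (pixels), "k1" (the pictures are not rectified: a ray, as slopes to the right and down, at radius r is drawn at 1 + k1 r^2 times it, then the intrinsics apply), "rvec" (rotation vector, rad) and "tvec" (3), from world to camera coordinates, as OpenCV has them. Camera axes: x right, y down, z forward; pixel columns grow to the right and rows downward; lengths in mm; the calibration is good to about 2 mm. A picture is of the moment at which its call begins. There is no depth.
- workorder.job_done(): hands the job in, once; it reports no verdict.
Trained networks look in a picture, given as the dict that the camera call returned (one of the last four; its "shot" number tells which), for a name from the list of things; names that differ only in an ending like _2 or _b are one class to them, and where a whole thing is asked for, a point or a joint stands for the part that bears it (a point fixed in the world has none). Each returns a list of dicts, best first, with "conf" (0 to 1); they miss things now and then, are a little off and sometimes report something else, mostly with a low value. They report only what shows in the picture. A call takes as long as a camera call.
- nets.silhouettes(name, picture): "region" (384x512 bool, what is visible of it) and "extent" ([left, top, right, bottom] in pixels, round what is visible of it).
- nets.tip_of(name, picture): "uv" ([column, row] in pixels: a listed point, or the origin of a listed thing).
The state is a dict: "clock": time; "joints": joint angles; "joint_vel": joint speeds; "joint_efforts": joint torques, N m; "position": TCP position; "ee_rot": TCP orientation; "contact_force": force on the tool from outside, world axes, zero at the start; "wrist_torque": the same for the moment, N m; "gripper_width": finger opening in mm.
Only numpy, scipy, OpenCV 4.12 (cv2) and the standard library are available. Lean on these libraries where they do the work, as an engineer would, in place of code of your own. Each camera call takes 0.05 s, during which the arm holds its last target.

## Working session

There is one attempt and no reset: what is moved stays moved. The work goes in short steps, Python scripts to look and compute and a tool call to move; the robot and the scene stay as the last step left them, time stands still between calls to the robot, and variables do not carry over. Pictures are saved under pics/ and viewed, and the job is handed in when it is done.

Besides the shell and the picture viewer there is one more tool, called after "Request:" as name(argument=value, ...), one argument or row to a line, values as JSON. move_arm: Moves the arm, as the interface text tells. Its arguments: {"type":"object","properties":{"steps":{"type":"array","items":{"type":"array","items":{"type":"number"}}}},"required":["steps"]}

```bash
mkdir -p pics; cat > h.py <<'E'
import numpy as np, cv2
from bench import readout, optics, workorder, nets
def P(d):
    R,_=cv2.Rodrigues(np.array(d['rvec'],float)); return R,np.array(d['tvec'],float).ravel()
def ray(d,uv):
    xd=np.array([(uv[0]-d['cx'])/d['fx'],(uv[1]-d['cy'])/d['fy']]); x=xd.copy()
    for _ in range(30): x=xd/(1+d['k1']*(x@x))
    R,t=P(d); return -R.T@t, R.T@np.array([x[0],x[1],1.])
def atz(d,uv,z):
    o,v=ray(d,uv); return o+v*(z-o[2])/v[2]
def tri(*obs):
    A=np.zeros((3,3));b=np.zeros(3)
    for d,uv in obs:
        o,v=ray(d,uv); v=v/np.linalg.norm(v); M=np.eye(3)-np.outer(v,v); A+=M;b+=M@o
    x=np.linalg.solve(A,b)
    return x,[np.linalg.norm((np.eye(3)-np.outer(v/np.linalg.norm(v),v/np.linalg.norm(v)))@(x-o)) for o,v in [ray(*q) for q in obs]]
def proj(d,X):
    R,t=P(d); c=np.atleast_2d(X)@R.T+t; s=c[:,:2]/c[:,2:]; r2=(s**2).sum(1,keepdims=True); s=s*(1+d['k1']*r2)
    return s*[d['fx'],d['fy']]+[d['cx'],d['cy']]
E
cat > a.py <<'E'
from h import *
s=readout.read_state(); print(s['clock'],s['position'],s['ee_rot'],s['gripper_width'])
D={}
for n in ['side','top','wrist']:
    d=optics.get_image(n);D[n]=d; cv2.imwrite(f'pics/{n}0.png',d['frame'])
    R,t=P(d); print(n,-R.T@t,R[2],d['fx'])
    if n!='wrist' or 1:
      for nm in ['lens_centre','lens_handle','thermometer','bulb','magnifier','rack','marker','tweezers','tape','ring_cutter','tin','bottle']:
        r=nets.tip_of(nm,d); print(nm,[(np.round(q['uv'],1).tolist(),round(q['conf'],2)) for q in r[:2]])
        if r: D[n,nm]=r[0]['uv']
for nm in ['lens_centre','lens_handle','thermometer','bulb','magnifier','rack','marker','tweezers','tape','ring_cutter','tin','bottle']:
    if ('side',nm) in D and ('top',nm) in D: print(nm,tri((D['side'],D['side',nm]),(D['top'],D['top',nm])))
E
python3 a.py
```

```text
0.0 [277.08158961 559.58030341 230.20207083] [ 9.73668509e-01 -2.27965848e-01 -2.03024004e-04  1.08002984e-03] 85.64257016985907
side [-262.85213587  -31.01376095 1003.65427924] [ 0.71423194  0.04256015 -0.69861389] 408.8675399276183
lens_centre [([301.7, 191.1], 0.77)]
lens_handle [([294.9, 213.3], 0.67), ([348.5, 198.2], 0.6)]
thermometer [([375.2, 232.1], 0.61)]
bulb [([347.8, 235.4], 0.51), ([373.3, 229.6], 0.49)]
magnifier [([294.6, 213.2], 0.67), ([374.0, 229.9], 0.47)]
rack []
marker [([354.6, 249.5], 0.46)]
tweezers [([367.6, 215.6], 0.47)]
tape [([190.3, 259.6], 0.81)]
ring_cutter [([152.1, 256.7], 0.64)]
tin [([308.9, 181.6], 0.54)]
bottle [([348.1, 194.6], 0.62)]
top [ 442.63364849   -1.4227914  1264.0507882 ] [ 0.17186723  0.02558305 -0.98478788] 405.5071985139836
lens_centre [([302.3, 240.8], 0.63)]
lens_handle [([299.7, 273.6], 0.81)]
thermometer [([374.1, 246.0], 0.7)]
bulb [([349.0, 234.4], 0.74)]
magnifier [([292.4, 202.6], 0.86)]
rack [([354.4, 242.7], 0.78), ([311.3, 152.2], 0.33)]
marker [([352.1, 262.7], 0.47)]
tweezers [([374.7, 224.6], 0.58), ([354.8, 243.7], 0
[... 1126 characters left out ...]
]), [np.float64(0.37578626044159263), np.float64(0.375786260441643)])
tweezers (array([ 561.62363092, -317.02877296,   79.3170403 ]), [np.float64(6.379549007122742), np.float64(6.379549007122747)])
tape (array([451.24128258, 216.40363456, -17.89977736]), [np.float64(2.224175145360449), np.float64(2.2241751453603906)])
ring_cutter (array([454.98613831, 338.52673036, -14.13124793]), [np.float64(2.7480105142516345), np.float64(2.748010514251504)])
tin (array([ 807.32555206, -150.24522166,  -22.32772054]), [np.float64(3.5955688493557103), np.float64(3.5955688493557587)])
bottle (array([ 725.64678024, -279.26589453,   -1.5815716 ]), [np.float64(2.964567944205475), np.float64(2.9645679442054593)])
```

```bash
python3 -c "
import cv2
for n in ['side','top']:
    f=cv2.imread(f'pics/{n}0.png'); c=f[120:320,230:450]; cv2.imwrite(f'pics/{n}0c.png',cv2.resize(c,None,fx=3.5,fy=3,interpolation=3)[:600,:800] if 0 else cv2.resize(c,(660,600),interpolation=cv2.INTER_CUBIC))
"
```

```text
(no output)
```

View pics/side0.png

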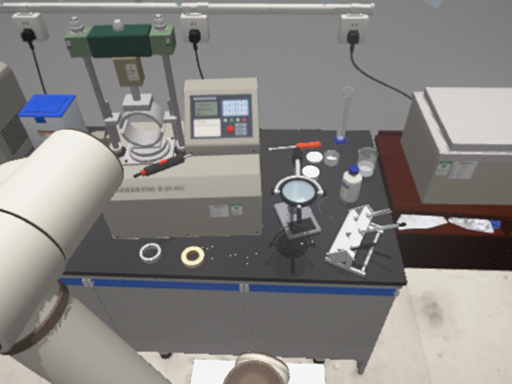

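View pics/side0c.png

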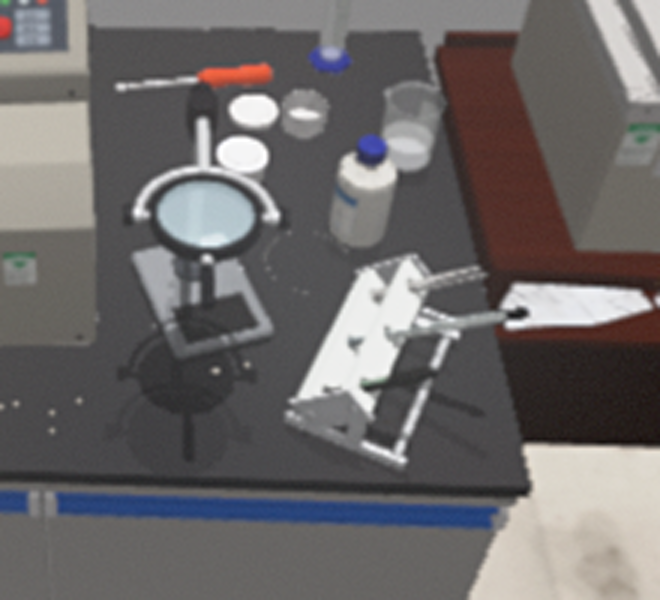

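View pics/top0c.png

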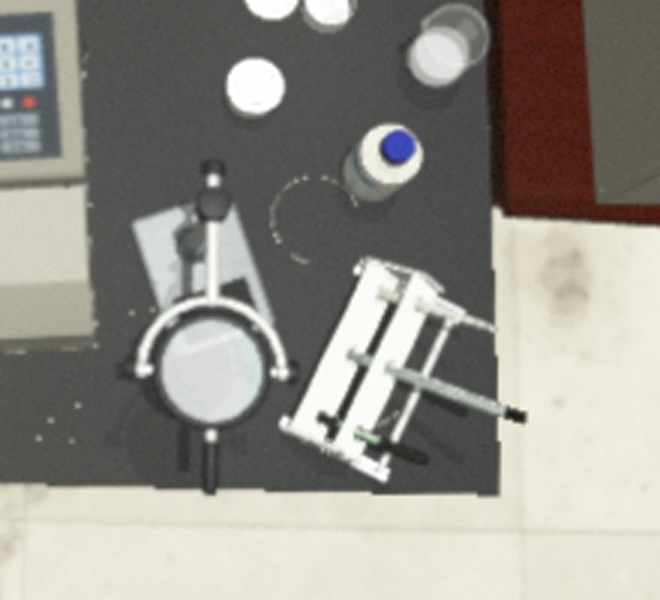

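```bash
python3 -c "
import cv2
f=cv2.imread('pics/top0.png'); cv2.imwrite('pics/t_mag.png',cv2.resize(f[165:295,265:335],None,fx=4.6,fy=4.6,interpolation=2)); cv2.imwrite('pics/t_rack.png',cv2.resize(f[195:285,315:415],None,fx=6,fy=6,interpolation=2))
"
cat > b.py <<'E'
from h import *
for n in ['side','top']:
    d=optics.get_image(n)
    for nm,z in [('lens_centre',240),('lens_handle',240),('magnifier',0),('rack',0),('thermometer',100),('tape',0),('tin',0),('bottle',0)]:
        r=nets.tip_of(nm,d)
        print(n,nm,[(np.round(atz(d,q['uv'],z)).tolist(),round(q['conf'],2)) for q in r[:2]])
E
python3 b.py
```

```text
side lens_centre [([497.0, -94.0, 240.0], 0.96)]
side lens_handle [([418.0, -86.0, 240.0], 0.81)]
side magnifier [([642.0, -100.0, 0.0], 0.6), ([514.0, -281.0, 0.0], 0.59)]
side rack [([506.0, -278.0, 0.0], 0.9)]
side thermometer [([485.0, -312.0, 100.0], 0.71)]
side tape [([435.0, 211.0, 0.0], 0.85), ([710.0, -272.0, 0.0], 0.28)]
side tin [([788.0, -151.0, 0.0], 0.44)]
side bottle [([717.0, -275.0, 0.0], 0.59)]
top lens_centre [([494.0, -91.0, 240.0], 0.76), ([489.0, -278.0, 240.0], 0.25)]
top lens_handle [([418.0, -83.0, 240.0], 0.81)]
top magnifier [([630.0, -88.0, 0.0], 0.64), ([453.0, 211.0, 0.0], 0.15)]
top rack [([507.0, -281.0, 0.0], 0.92)]
top thermometer []
top tape [([445.0, 214.0, 0.0], 0.59)]
top tin [([796.0, -153.0, 0.0], 0.74)]
top bottle [([722.0, -281.0, 0.0], 0.65)]
```

View pics/t_mag.png

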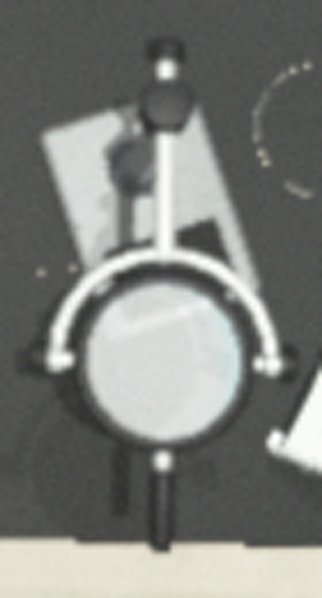

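View pics/t_rack.png

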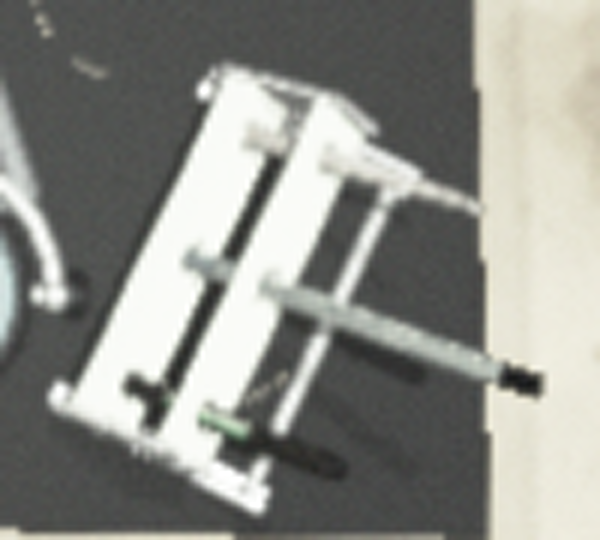

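Request:
move_arm(
  steps=[
    [1,25,-40,20,0,0,0],
    [1,50,-80,40,0,0,0],
    [1,75,-115,60,0,0,0],
    [1,95,-150,80,0,0,0],
    [1,105,-190,95,0,0,0],
  ],
)

```text
clock: 3.27
position: [373.9, 394.6, 316.0]
ee_rot: [0.974, -0.228, 0.0, -0.0]
contact_force: [1.4, -0.1, 0.2]
gripper_width: 85.4
```

```bash
cat > c.py <<'E'
from h import *
d=optics.get_image('top')
f=lambda x,y,s=4.6,o=(265,165):(x/s+o[0],y/s+o[1])
a=atz(d,f(202,108),18);b=atz(d,f(260,285),18);c=atz(d,f(42,132),18);e=atz(d,f(90,262),18)
print(a,b,c,e)
for p,q in [(a,b),(c,e)]: v=q-p; print(np.degrees(np.arctan2(-v[1],-v[0])))
v=a-c; print(np.degrees(np.arctan2(v[1],v[0]))+90)
post=atz(d,f(165,105),250); tip=atz(d,f(161,545),240); lc=atz(d,f(160,362),240);fk=atz(d,f(165,245),240)
k1=atz(d,f(33,360),240);k2=atz(d,f(288,362),240)
print('post',post,'fork',fk,'lens',lc,'tip',tip,'knobs',k1,k2,(k1+k2)/2)
g=lambda x,y:f(x,y,6,(315,195))
# thermometer: cap end and plate exit
print('cap',atz(d,g(540,382),30+200*.707),'exit',atz(d,g(268,284),30+55*.707))
r1=atz(d,g(205,90),10);r2=atz(d,g(58,398),10); print('rack edge',r1,r2, np.degrees(np.arctan2(*(r1-r2)[[1,0]])))
E
python3 c.py
```

```text
[ 676.01773106 -137.10134027   18.        ] [ 556.76258541 -176.38895632   18.        ] [656.96811238 -28.93571733  18.        ] [569.47099008 -62.72440201  18.        ]
18.234037523629738
21.115019977389984
9.988235619039727
post [633.77363207 -91.41429718 250.        ] fork [557.25097553 -92.92539664 240.        ] lens [493.09774485 -90.77970669 240.        ] tip [395.14779956 -92.36289687 240.        ] knobs [492.4718363  -21.56479732 240.        ] [ 494.74029036 -160.53151228  240.        ] [493.60606333 -91.0481548  240.        ]
cap [ 462.83160721 -378.33708793  171.4       ] exit [ 509.51313457 -281.18437246   68.885     ]
rack edge [ 612.31298917 -263.63123765   10.        ] [ 452.65094292 -187.28130045   10.        ] -25.556994361768666
```

Request:
move_arm(
  steps=[
    [1,5,-40,10,0,0,0],
    [1,10,-80,20,0,0,0],
    [1,10,-120,30,0,0,0],
    [1,10,-160,40,0,0,0],
    [1,10,-200,50,0,0,0],
  ],
)

```text
clock: 3.73
position: [382.2, 193.7, 365.6]
ee_rot: [0.974, -0.228, 0.0, -0.0]
contact_force: [0.8, 0.6, 0.5]
gripper_width: 85.6
```

```bash
cat > w.py <<'E'
from h import *
import sys
s=readout.read_state(); print(s['clock'],s['position'],s['ee_rot'],s['gripper_width'],s['joints'])
d=optics.get_image('wrist'); cv2.imwrite(f'pics/{sys.argv[1]}.png',cv2.resize(d['frame'],(800,600),interpolation=2))
import pickle; pickle.dump(d,open(f'pics/{sys.argv[1]}.pkl','wb'))
R,t=P(d); print(-R.T@t,R[2])
for nm,z in [('lens_centre',240),('lens_handle',240)]:
    r=nets.tip_of(nm,d); print(nm,[(np.round(q['uv'],1).tolist(),np.round(atz(d,q['uv'],z),1).tolist(),round(q['conf'],2)) for q in r[:2]])
E
python3 w.py w1
```

```text
3.7333 [382.20713039 193.73845586 365.64227779] [ 9.73739195e-01 -2.27666178e-01  1.83284347e-04 -2.40047464e-04] 85.62600107126661 [ 8.51379098e-01 -3.51321967e-02 -1.82235891e-01  9.87221567e-05
 -1.42309654e+00  2.60042216e-01]
[450.57481675 160.50771598 508.35803663] [-0.26743798  0.13264147 -0.95440199]
lens_centre []
lens_handle []
```

View pics/w1.png

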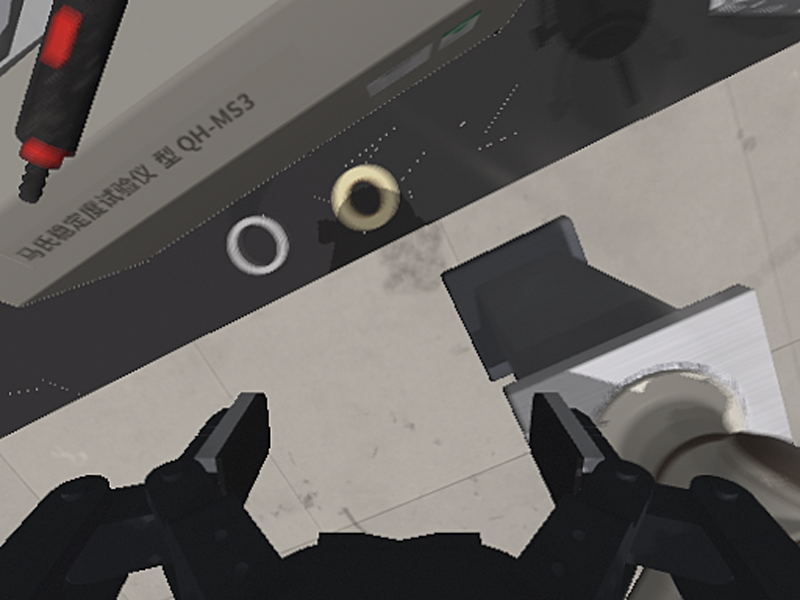

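Request:
move_arm(
  steps=[
    [1,-5,-40,0,0,0,0.1],
    [1,-10,-80,0,0,0,0.2],
    [1,-12,-120,0,0,0,0.3],
    [1,-12,-160,0,0,0,0.4],
    [1,-12,-200,0,0,0,0.46],
  ],
)

```text
clock: 4.3
position: [370.5, -3.0, 364.8]
ee_rot: [1.0, 0.004, 0.0, -0.0]
contact_force: [1.2, -0.3, 0.2]
gripper_width: 85.2
```

Request:
move_arm(
  steps=[
    [1,0,-40,0,0,0,0],
    [1,0,-80,0,0,0,0],
    [1,0,-80,0,0,0,0],
  ],
)

```text
clock: 4.55
position: [370.2, -87.3, 364.6]
ee_rot: [1.0, -0.004, -0.001, 0.001]
contact_force: [-0.6, -0.2, 0.6]
gripper_width: 84.8
```

```bash
python3 w.py w2
```

```text
4.55 [370.17900291 -87.30964124 364.56677747] [ 9.99989969e-01 -4.35974707e-03 -7.86739819e-04  6.59950195e-04] 84.84092050593392 [ 2.02826009e-01 -1.28100699e-01 -2.67862720e-01  9.77281249e-04
 -1.43284571e+00  1.35911553e+00]
[446.74887524 -87.23411571 507.15025704] [-0.30016085  0.00162314 -0.95388722]
lens_centre [([257.4, 46.6], [497.2, -89.7, 240.0], 0.76)]
lens_handle [([256.5, 145.5], [415.0, -88.4, 240.0], 0.63)]
```

View pics/w2.png

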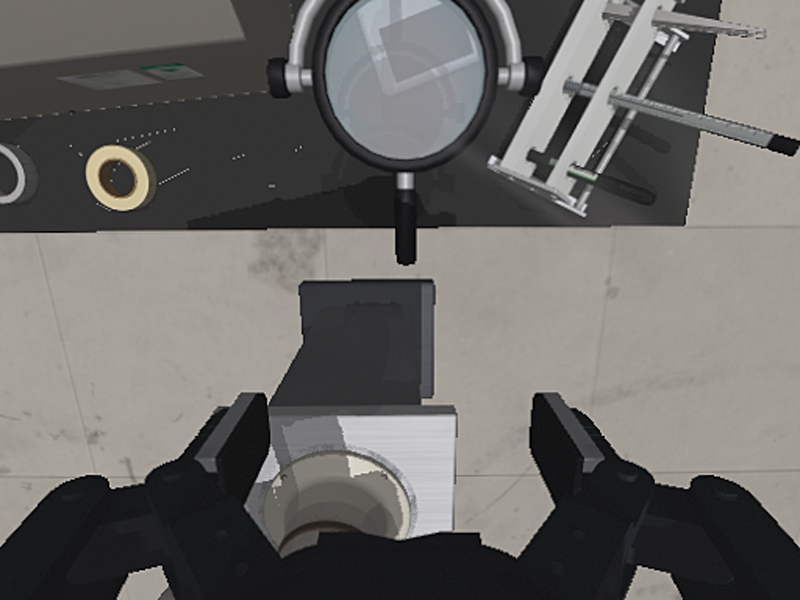

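```bash
python3 - <<'E'
import pickle,cv2
from h import *
d=pickle.load(open('pics/w2.pkl','rb'))
cv2.imwrite('pics/w2z.png',cv2.resize(d['frame'][0:180,170:350],None,fx=3.3,fy=3.3,interpolation=2))
E
```

```text
(no output)
```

View pics/w2z.png

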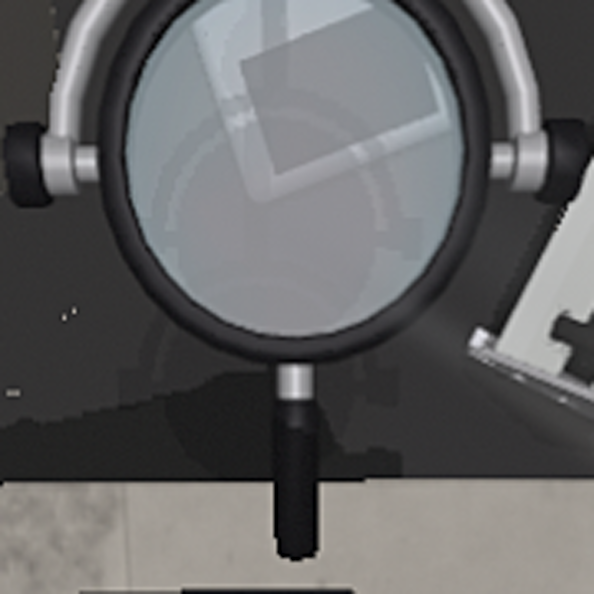

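```bash
python3 - <<'E'
import pickle
from h import *
d=pickle.load(open('pics/w2.pkl','rb'))
f=lambda x,y:(x/3.3+170,y/3.3)
ang=lambda v:np.degrees(np.arctan2(v[1],v[0]))
a=atz(d,f(262,200),18);b=atz(d,f(445,128),18);c=atz(d,f(195,30),18)
print(a,b,c,'yaw',ang(a-b)-90, ang(c-a))
k1=atz(d,f(25,163),240);k2=atz(d,f(565,160),240);print(k1,k2,(k1+k2)/2,ang(k1-k2)-90)
print('tip',atz(d,f(297,555),240),'base',atz(d,f(296,385),240))
for z in (200,220,240,260,280): print(z,atz(d,f(297,555),z))
E
```

```text
[519.57083048 -79.1727395   18.        ] [ 549.55998905 -164.13673872   18.        ] [590.25284925 -49.98949949  18.        ] yaw 19.441153011309993 22.434784700985
[495.83575939 -22.57086772 240.        ] [ 495.44724898 -160.14450107  240.        ] [495.64150419 -91.3576844  240.        ] -0.16180388177441785
tip [393.86537844 -91.49461293 240.        ] base [440.5497283  -91.38837649 240.        ]
200 [385.94721323 -92.13253067 200.        ]
220 [389.90629584 -91.8135718  220.        ]
240 [393.86537844 -91.49461293 240.        ]
260 [397.82446105 -91.17565406 260.        ]
280 [401.78354365 -90.85669519 280.        ]
```

```bash
python3 - <<'E'
import pickle
from h import *
d=optics.get_image('side')
f=d['frame']
cv2.imwrite('pics/s1.png',cv2.resize(f[165:235,260:340],None,fx=8,fy=8,interpolation=2))
for t in (-.2,-.1,0,.1,.2,.3):
    print(t,[np.round((proj(d,[495-r*np.cos(t),-91.4,240-r*np.sin(t)])[0]-[260,165])*8) for r in (0,50,80,102)])
E
```

```text
-0.2 [array([301., 213.]), array([307., 301.]), array([310., 358.]), array([313., 401.])]
-0.1 [array([301., 213.]), array([306., 314.]), array([309., 378.]), array([311., 427.])]
0 [array([301., 213.]), array([305., 325.]), array([308., 396.]), array([309., 450.])]
0.1 [array([301., 213.]), array([304., 335.]), array([306., 412.]), array([307., 471.])]
0.2 [array([301., 213.]), array([303., 344.]), array([305., 426.]), array([305., 488.])]
0.3 [array([301., 213.]), array([302., 351.]), array([303., 437.]), array([303., 502.])]
```

View pics/s1.png

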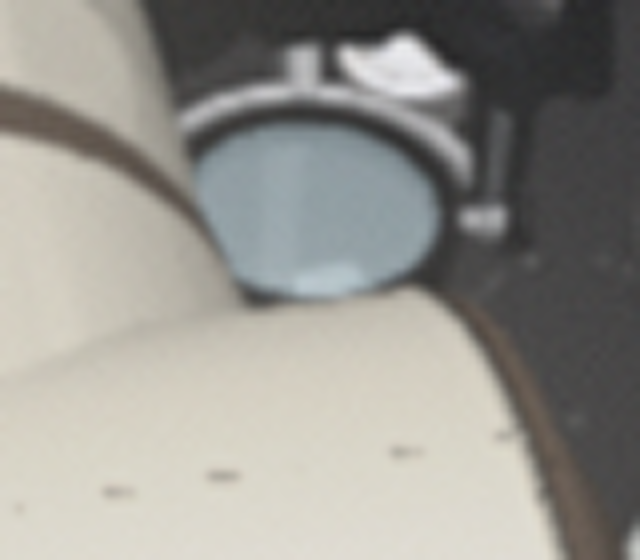

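```bash
python3 - <<'E'
import cv2
f=cv2.imread('pics/side0.png')
cv2.imwrite('pics/s2.png',cv2.resize(f[165:235,260:340],None,fx=8,fy=8,interpolation=2))
E
```

```text
(no output)
```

View pics/s2.png

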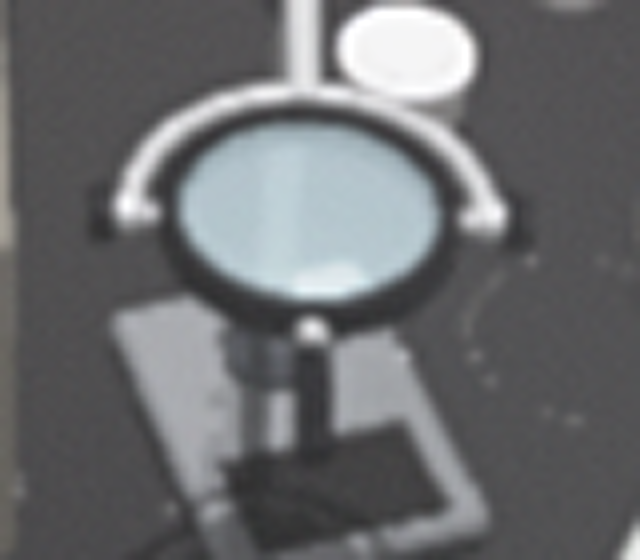

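Request:
move_arm(
  steps=[
    [1,20,-4,-30,0,0,0],
    [1,41,-4,-60,0,0,0],
    [1,41,-4,-95,0,0,0],
    [1,41,-4,-125,0,0,0],
    [1,41,-4,-143,0,0,0],
  ],
)

```text
clock: 5.17
position: [410.4, -84.4, 218.3]
ee_rot: [1.0, 0.002, -0.003, -0.0]
contact_force: [-0.5, 0.7, -0.0]
gripper_width: 85.2
```

Request:
move_arm(
  steps=[
    [1,0,0,0,0,0,0],
    [1,0,0,0,0,0,0],
  ],
)

```text
clock: 5.33
position: [412.1, -85.1, 221.8]
ee_rot: [1.0, 0.002, -0.001, 0.0]
contact_force: [0.4, 0.8, 0.6]
gripper_width: 85.5
```

```bash
python3 w.py w3
```

```text
5.3333 [412.07244128 -85.08930869 221.81490712] [ 9.99997450e-01  2.07335912e-03 -7.96408525e-04  4.09471791e-04] 85.4800626647335 [ 1.86325786e-01  3.78544011e-02 -4.71465679e-01  5.87312121e-04
 -1.06319222e+00  1.38833134e+00]
[488.60651816 -84.12401766 364.41743492] [-0.30017435 -0.00174357 -0.95388276]
lens_centre [([272.8, 90.6], [496.0, -91.3, 240.0], 0.79)]
lens_handle []
```

View pics/w3.png

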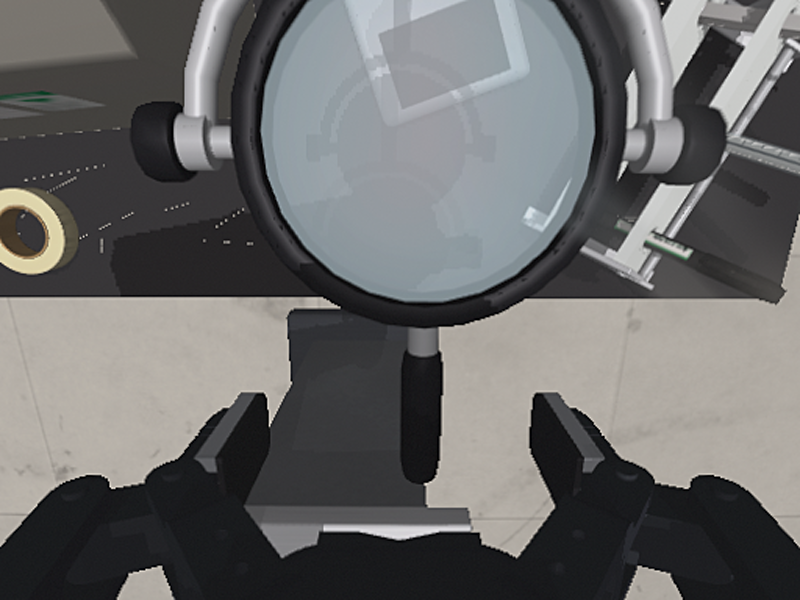

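Request:
move_arm(
  steps=[
    [1,0,-6,0,0,0,0],
    [-1,0,-6,0,0,0,0],
    [-1,0,-6,0,0,0,0],
    [-1,0,-6,0,0,0,0],
    [-1,0,-6,0,0,0,0],
  ],
)

```text
clock: 5.9
position: [411.7, -92.7, 222.3]
ee_rot: [1.0, -0.0, 0.0, -0.0]
contact_force: [-0.4, -0.1, -0.2]
gripper_width: 38.8
```

Request:
move_arm(
  steps=[
    [-1,0,0,0,0,0,0],
    [-1,0,0,0,0,0,0],
    [-1,0,0,0,0,0,0],
    [-1,0,0,0,0,0,0],
  ],
)

```text
clock: 6.23
position: [411.6, -92.6, 222.1]
ee_rot: [1.0, 0.0, -0.0, 0.0]
contact_force: [0.2, -0.4, 0.7]
gripper_width: 11.0
```

```bash
python3 w.py w4; python3 - <<'E'
import numpy as np
P=np.array([635,-91.4]);g=np.array([411.5,-91.4]);
for a in (.0875,.175,.2625,.35):
    c,s=np.cos(a),np.sin(a); v=g-P; print(a,np.round(P+np.array([c*v[0]-s*v[1],s*v[0]+c*v[1]])-g,1))
E
```

```text
6.2333 [411.64805447 -92.63276593 222.06320997] [ 9.99999987e-01  1.42027915e-04 -4.04535160e-05  5.94887370e-05] 10.989806811069112 [ 1.67155547e-01  3.90704802e-02 -4.69325133e-01  1.18904653e-04
 -1.06250028e+00  1.40386696e+00]
[487.98385851 -92.0443086  364.75814782] [-2.98781046e-01  1.20042464e-05 -9.54321689e-01]
lens_centre [([255.3, 92.2], [494.9, -92.0, 240.0], 0.63)]
lens_handle [([251.2, 261.2], [417.6, -90.1, 240.0], 0.8), ([420.0, 156.3], [468.9, -164.0, 240.0], 0.49)]
0.0875 [  0.9 -19.5]
0.175 [  3.4 -38.9]
0.2625 [  7.7 -58. ]
0.35 [ 13.6 -76.6]
```

View pics/w4.png

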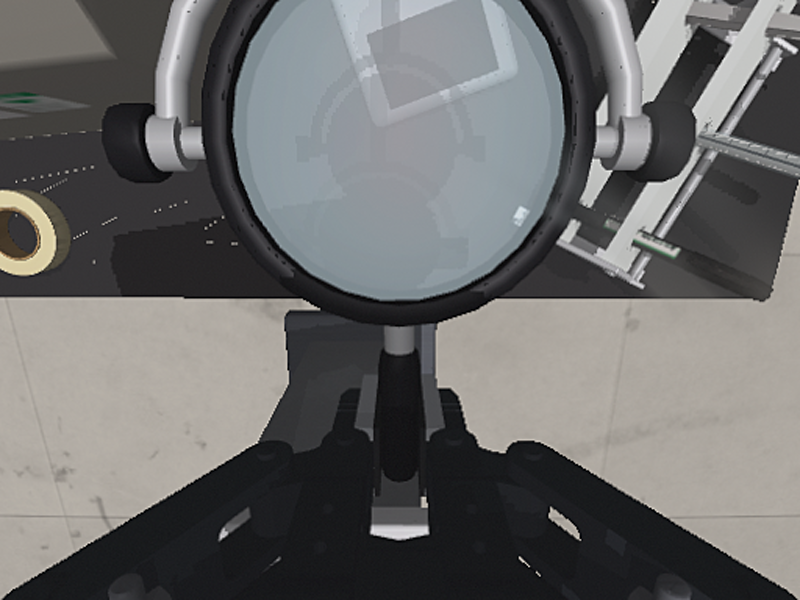

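Request:
move_arm(
  steps=[
    [-1,0.3,-10,0,0,0,0.044],
    [-1,0.9,-19.5,0,0,0,0.0875],
    [-1,2,-29,0,0,0,0.131],
    [-1,3.4,-39,0,0,0,0.175],
    [-1,5.4,-48.5,0,0,0,0.219],
  ],
)

```text
clock: 6.8
position: [417.1, -141.3, 222.0]
ee_rot: [0.994, 0.11, 0.0, -0.0]
contact_force: [0.5, 1.2, 1.8]
gripper_width: 10.8
```

Request:
move_arm(
  steps=[
    [-1,2.3,-9.5,0,0,0,0.0435],
    [-1,5.2,-19,0,0,0,0.0875],
    [-1,8.2,-28.1,0,0,0,0.131],
    [-1,8.2,-28.1,0,0,0,0.131],
  ],
)

```text
clock: 7.13
position: [425.7, -170.2, 222.0]
ee_rot: [0.985, 0.174, -0.0, 0.0]
contact_force: [-0.4, -0.7, 0.8]
gripper_width: 11.2
```

```bash
python3 w.py w5;python3 - <<'E'
import pickle
from h import *
d=pickle.load(open('pics/w5.pkl','rb'))
cv2.imwrite('pics/w5z.png',cv2.resize(d['frame'][0:200,90:400],None,fx=2.5,fy=2.5,interpolation=2))
E
```

```text
7.1333 [ 425.6555752  -170.17564902  221.97082966] [ 9.84733045e-01  1.74071050e-01 -1.89406778e-04  2.52213232e-04] 11.24650840175381 [-2.38660101e-02  1.05972448e-01 -3.95458581e-01  6.49139326e-04
 -1.06963710e+00  1.94427508e+00]
[ 497.42255931 -143.45946244  364.66704203] [-0.28082019 -0.10239166 -0.95428296]
lens_centre [([252.7, 89.9], [504.4, -139.8, 240.0], 0.55)]
lens_handle [([252.1, 262.1], [430.3, -166.3, 240.0], 0.73)]
```

View pics/w5.png

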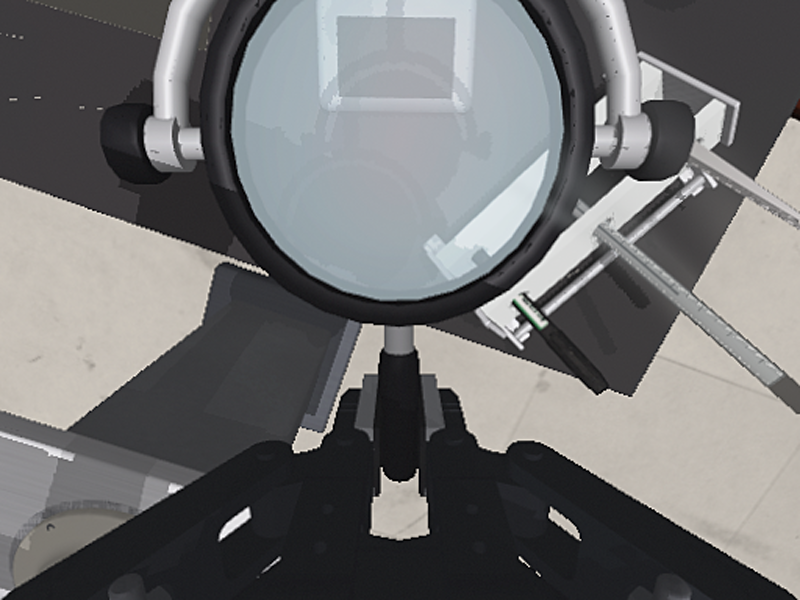

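View pics/w5z.png

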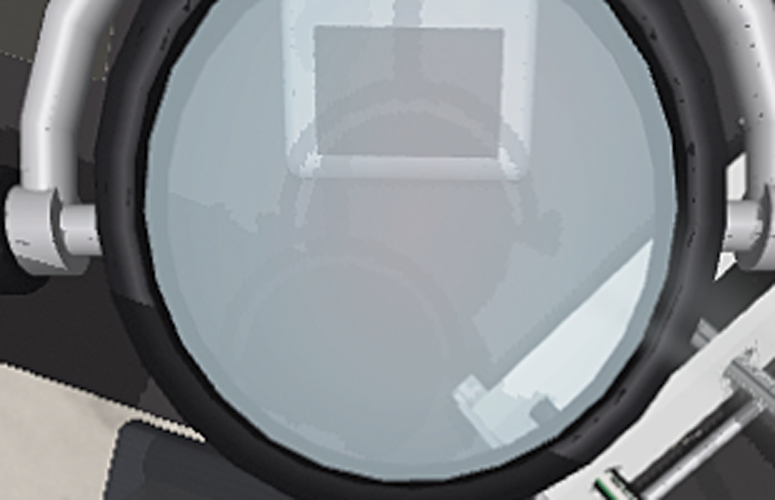

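Request:
move_arm(
  steps=[
    [-1,2.1,0.8,-8.3,0.035,-0.094,0],
    [-1,4.9,1.8,-16.2,0.069,-0.188,0],
    [-1,8.5,3.1,-23.9,0.104,-0.281,0],
    [-1,12.8,4.7,-31.1,0.138,-0.375,0],
    [-1,17.7,6.5,-37.8,0.173,-0.469,0],
  ],
)

```text
clock: 7.7
position: [442.7, -161.9, 184.4]
ee_rot: [0.953, 0.169, 0.246, -0.044]
contact_force: [-1.2, -0.5, 0.2]
gripper_width: 11.4
```

```bash
python3 w.py w6
```

```text
7.7 [ 442.65555926 -161.87915392  184.44637374] [ 0.95344165  0.16894092  0.24598029 -0.04360837] 11.40652463949208 [-0.20628301  0.03765977 -0.51375379 -0.44941112 -0.62958292  2.44157326]
[ 440.63940523 -162.14363818  346.1865228 ] [ 0.18804245  0.0696319  -0.97968946]
lens_centre []
lens_handle [([254.6, 263.7], [438.9, -162.5, 240.0], 0.59)]
```

View pics/w6.png

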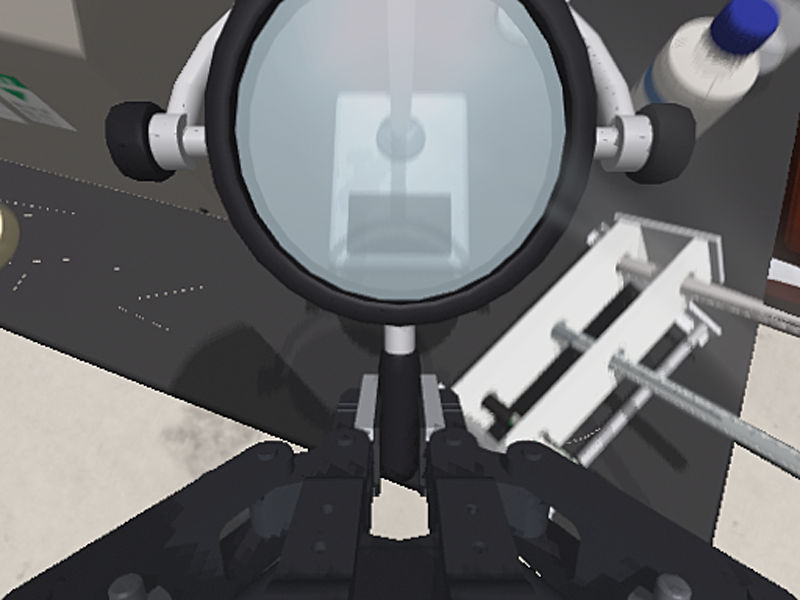

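Request:
move_arm(
  steps=[
    [-1,5.5,2.1,-6.2,0.035,-0.094,0],
    [-1,11.5,4.3,-11.7,0.069,-0.186,0],
    [-1,11.5,4.3,-11.7,0.069,-0.186,0],
    [-1,11.5,4.3,-11.7,0.069,-0.186,0],
  ],
)

```text
clock: 8.18
position: [454.5, -158.7, 172.4]
ee_rot: [0.926, 0.163, 0.336, -0.062]
contact_force: [2.0, 1.4, 0.9]
gripper_width: 10.9
```

```bash
python3 w.py w7; python3 - <<'E'
from h import *
from scipy.spatial.transform import Rotation as R
s=readout.read_state(); M=R.from_quat(s['ee_rot']).as_matrix(); print(M, np.degrees(np.arccos(-M[2,2])))
d=optics.get_image('top'); cv2.imwrite('pics/top7.png',cv2.resize(d['frame'][150:310,250:430],None,fx=3.7,fy=3.7,interpolation=2))
for nm in ['thermometer','bulb']:
  for q in nets.tip_of(nm,d)[:2]: print(nm,q, atz(d,q['uv'],100))
E
```

```text
8.1833 [ 454.54551124 -158.65563919  172.41729331] [ 0.92563944  0.16297416  0.33587625 -0.06179151] 10.891495470038945 [-0.37577036  0.07709438 -0.48187054 -0.82442024 -0.62416384  2.88656908]
[ 423.86890486 -170.21988622  330.70044836] [ 0.35865438  0.13673556 -0.92340155]
lens_centre [([255.9, 91.1], [504.1, -140.6, 240.0], 0.7)]
lens_handle [([250.1, 264.2], [438.1, -162.8, 240.0], 0.9)]
[[ 0.72088908  0.34547803  0.60080269]
 [ 0.26416975 -0.93842513  0.22264909]
 [ 0.64072871 -0.0017914  -0.76776527]] 39.84636612019979
thermometer {'uv': [373.9, 250.0], 'conf': 0.57} [ 486.88653946 -314.32004875  100.        ]
bulb {'uv': [345.8, 237.9], 'conf': 0.47} [ 519.52239919 -234.32952792  100.        ]
```

View pics/w7.png

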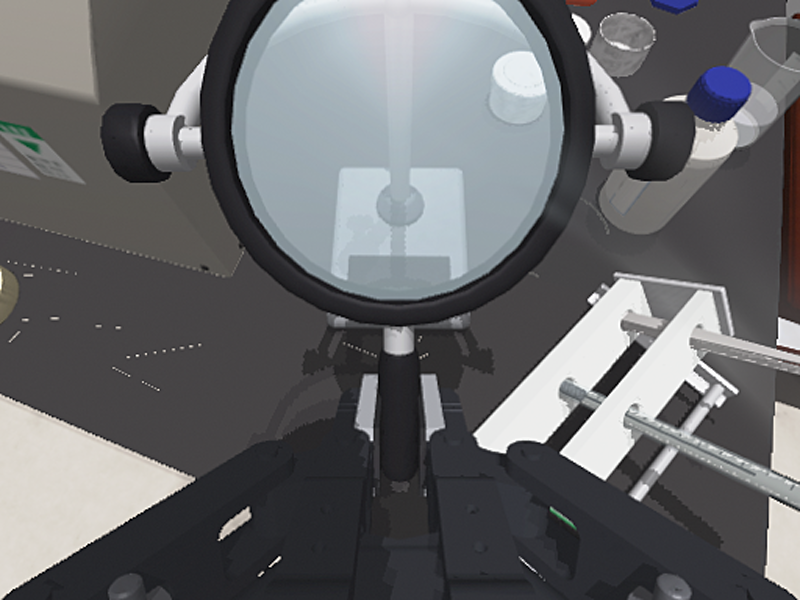

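View pics/top7.png

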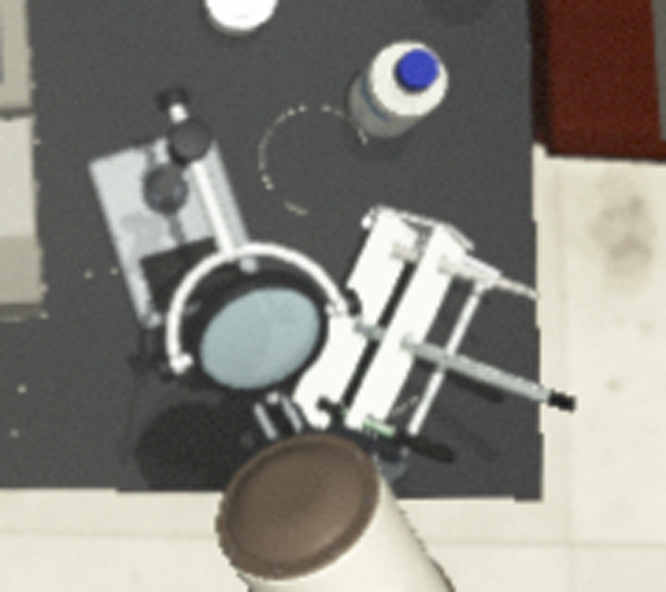

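Request:
move_arm(
  steps=[
    [0.2,0,0,0,0,0,0],
    [0.2,0,0,0,0,0,0],
    [0.2,0,0,0,0,0,0],
    [0.2,0,0,0,0,0,0],
    [0.2,0,0,0,0,0,0],
  ],
)

```text
clock: 8.9
position: [454.4, -158.3, 172.5]
ee_rot: [0.925, 0.164, 0.337, -0.061]
contact_force: [-0.2, -0.3, -0.1]
gripper_width: 51.3
```

Request:
move_arm(
  steps=[
    [0.2,-9,-3.3,11.6,0,0,0],
    [0.2,-18,-6.7,23.1,0,0,0],
    [0.2,-30,-11,38.5,0,0,0],
    [0.2,-42,-15.6,53.9,0,0,0],
    [0.2,-54,-20,69.3,0,0,0],
  ],
)

```text
clock: 9.32
position: [399.7, -178.4, 242.3]
ee_rot: [0.925, 0.164, 0.336, -0.061]
contact_force: [0.1, -0.5, -0.1]
gripper_width: 51.2
```

```bash
python3 w.py w8
```

```text
9.3167 [ 399.69665965 -178.42897811  242.34387716] [ 0.92538986  0.16372145  0.33635084 -0.06096718] 51.248219465149326 [-0.46000203 -0.08317357 -0.46397526 -0.70649765 -0.80356032  2.78351891]
[ 368.80486615 -189.72874472  400.59931071] [ 0.35981357  0.13539616 -0.92314792]
lens_centre [([252.6, 98.5], [504.0, -137.5, 240.0], 0.76)]
lens_handle [([250.6, 207.5], [425.8, -165.3, 240.0], 0.84)]
```

View pics/w8.png

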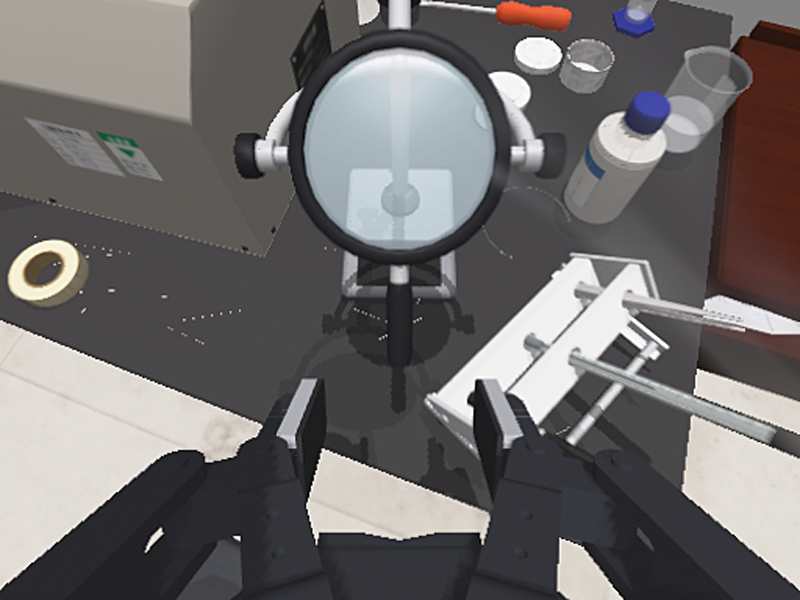

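```bash
python3 - <<'E'
from h import *
from scipy.spatial.transform import Rotation as R, Slerp
s=readout.read_state(); A=R.from_quat(s['ee_rot'])
B=R.from_rotvec([0,0,-2.02])*R.from_quat([1,0,0,0])
r=(B*A.inv()).as_rotvec(); print(r,np.linalg.norm(r))
# two-stage
V=R.from_rotvec([0,0,.353])*R.from_quat([1,0,0,0]); print((V*A.inv()).as_rotvec())
E
```

```text
[ 0.65747597  0.59568568 -2.25027035] 2.418849468122864
[-0.24137865  0.65751308  0.00309983]
```

Request:
move_arm(
  steps=[
    [0,0,-12,35,-0.042,0.112,0],
    [0,0,-25,70,-0.084,0.225,0],
    [0,5,-45,90,-0.126,0.337,0],
    [0,10,-65,100,-0.168,0.45,0],
    [0,15,-85,105,-0.21,0.56,0],
  ],
)

```text
clock: 9.88
position: [417.0, -264.2, 350.0]
ee_rot: [0.983, 0.175, 0.061, -0.007]
contact_force: [-0.7, 0.3, -0.2]
gripper_width: 42.9
```

Request:
move_arm(
  steps=[
    [0,15,-25,0,-0.033,0.096,0],
  ],
)

```text
clock: 9.97
position: [431.5, -288.5, 349.0]
ee_rot: [0.984, 0.176, 0.01, -0.0]
contact_force: [0.0, -0.1, 0.9]
gripper_width: 42.7
```

Request:
move_arm(
  steps=[
    [0,10,-15,0,0,0,-0.12],
    [0,20,-30,0,0,0,-0.24],
    [0,30,-45,0,0,0,-0.36],
    [0,35,-50,0,0,0,-0.48],
    [0,40,-57,0,0,0,-0.6],
  ],
)

```text
clock: 10.38
position: [471.7, -345.4, 344.1]
ee_rot: [0.992, -0.127, 0.009, 0.0]
contact_force: [-0.2, -0.5, 0.4]
gripper_width: 42.6
```

Request:
move_arm(
  steps=[
    [0,0,0,0,0,0,-0.12],
    [0,0,0,0,0,0,-0.24],
    [0,0,0,0,0,0,-0.36],
    [0,0,0,0,0,0,-0.48],
    [0,0,0,0,0,0,-0.6],
  ],
)

```text
clock: 10.8
position: [471.1, -344.8, 344.7]
ee_rot: [0.91, -0.414, 0.009, 0.004]
contact_force: [0.3, -0.4, 0.0]
gripper_width: 42.8
```

Request:
move_arm(
  steps=[
    [0,0,0,0,0,0,-0.12],
    [0,0,0,0,0,0,-0.24],
    [0,0,0,0,0,0,-0.36],
    [0,0,0,0,0,0,-0.48],
    [0,0,0,0,0,0,-0.6],
  ],
)

```text
clock: 11.22
position: [471.1, -344.8, 344.7]
ee_rot: [0.747, -0.665, 0.007, 0.007]
contact_force: [0.6, -0.4, 0.1]
gripper_width: 42.6
```

Request:
move_arm(
  steps=[
    [0,0,0,0,0,0,-0.12],
    [0,0,0,0,0,0,-0.24],
    [0,0,0,0,0,0,-0.36],
    [0,0,0,0,0,0,-0.48],
    [0,0,0,0,0,0,-0.575],
  ],
)

```text
clock: 11.63
position: [471.1, -344.8, 344.7]
ee_rot: [-0.528, 0.849, -0.004, -0.01]
contact_force: [0.4, -0.0, -0.9]
gripper_width: 42.8
```

```bash
cat >> w.py <<'E'
for nm,z in [('thermometer',101),('bulb',38)]:
    r=nets.tip_of(nm,d); print(nm,[(np.round(q['uv'],1).tolist(),np.round(atz(d,q['uv'],z),1).tolist(),round(q['conf'],2)) for q in r[:2]])
E
python3 w.py w9
```

```text
11.6333 [ 471.12595314 -344.7905861   344.67647266] [-0.52816913  0.84906947 -0.0043319  -0.00998218] 42.82766226280142 [-0.34342555  0.25870313  0.09737853  0.02128125 -1.4151328  -0.11777017]
[ 439.48741551 -409.91358151  488.99678845] [ 0.11890751  0.25048454 -0.96079056]
lens_centre [([251.9, 204.9], [475.1, -342.1, 240.0], 0.23)]
lens_handle []
thermometer []
bulb [([248.2, 227.8], [527.5, -253.8, 38.0], 0.88)]
```

View pics/w9.png

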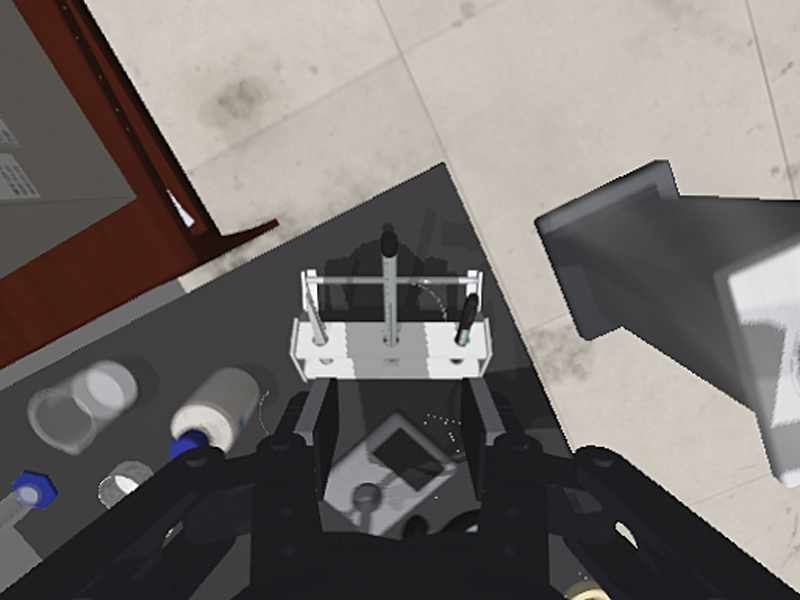

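```bash
python3 - <<'E'
import pickle
from h import *
from scipy.spatial.transform import Rotation as R
d=pickle.load(open('pics/w9.pkl','rb'))
cv2.imwrite('pics/w9z.png',cv2.resize(d['frame'][130:250,180:320],None,fx=5,fy=5,interpolation=2))
f=lambda x,y:(x/1.5625,y/1.5625)
e=atz(d,f(391,342),30+55*.707); c=atz(d,f(389.5,245),30+191*.707)  # centre of cap dark blob approx
c2=atz(d,f(389.5,259),30+182*.707)
print(e,c,c2); v=c2-e; print(np.degrees(np.arctan2(v[1],v[0])),np.hypot(v[0],v[1]),127*.707)
M=R.from_quat(readout.read_state()['ee_rot']).as_matrix(); print(M)
E
```

```text
[ 512.02416665 -276.2832048    68.885     ] [ 463.3818089  -373.58355108  165.037     ] [ 468.46977967 -363.62098938  158.674     ]
-116.50492497838539 97.5954570676504 89.789
[[-0.43548131 -0.90012984 -0.01105928]
 [-0.89992921  0.4356186  -0.01907469]
 [ 0.02198733  0.0016459  -0.99975689]]
```

View pics/w9z.png

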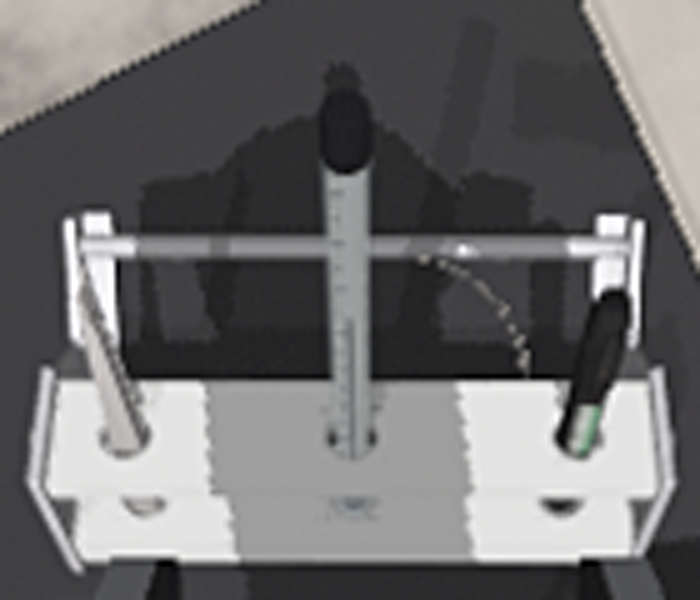

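```bash
python3 - <<'E'
import pickle
from h import *
from scipy.optimize import least_squares
d=pickle.load(open('pics/w9.pkl','rb')); d0=optics.get_image('top')
g=lambda x,y:np.array([x/5+180,y/5+130])
t=lambda x,y:np.array([x/6+315,y/6+195])
obs=[(d,182,g(348,166)),(d,55,g(352,440)),(d,198,g(346,98)),(d0,200,t(540,382)),(d0,182,t(500,372)),(d0,55,t(268,284))]
def X(p,s):
    c,q=np.cos(p[2]),np.sin(p[2]); return np.array([p[0]+s*.707*c,p[1]+s*.707*q,p[3]+s*.707])
fun=lambda p:np.concatenate([proj(dd,X(p,s))[0]-o for dd,s,o in obs]+[[ (p[3]-30)/5]])
r=least_squares(fun,[524,-248,-2.03,30]); print(r.x,np.round(r.fun,1),np.degrees(r.x[2]))
print('origin',X(r.x,100),'grasp',X(r.x,150))
r2=least_squares(lambda p:fun(p)[:6],[524,-248,-2.03,30]); print(r2.x,X(r2.x,150))
print('bulb ray',X(r.x,12))
E
```

```text
[ 523.93384763 -251.35913833   -2.03173891   33.93578653] [-0.2  0.1  0.1 -5.2  0.1  5.   0.4  0.7  1.2  0.2  2.   1.   0.8] -116.41006438708273
origin [ 492.48701717 -314.68043691  104.63578653] grasp [ 476.76360194 -346.3410862   139.98578653]
[ 519.1334258  -260.03923095   -2.03500114   86.53262825] [ 471.65357833 -354.86679331  192.58262825]
bulb ray [ 520.16022798 -258.95769416   42.41978653]
```

Request:
move_arm(
  steps=[
    [0,6,-1.5,-35,0,0,-0.01],
    [0,6,-1.5,-75,0,0,-0.01],
    [0,6,-1.5,-115,0,0,-0.01],
    [0,6,-1.5,-140,0,0,-0.01],
    [0,6,-1.5,-150,0,0,-0.01],
  ],
)

```text
clock: 12.35
position: [474.1, -345.6, 191.9]
ee_rot: [-0.526, 0.85, -0.002, -0.012]
contact_force: [-0.4, 0.6, -1.6]
gripper_width: 42.6
```

Request:
move_arm(
  steps=[
    [0,0,0,-5,0,0,0],
    [0,0,0,-5,0,0,0],
  ],
)

```text
clock: 12.52
position: [476.8, -347.1, 191.9]
ee_rot: [-0.526, 0.85, -0.006, -0.01]
contact_force: [0.1, -1.0, -0.1]
gripper_width: 42.8
```

```bash
python3 w.py w10
```

```text
12.5167 [ 476.82598462 -347.12592845  191.89744231] [-0.52622509  0.85026955 -0.00593562 -0.00967556] 42.836021189768914 [-0.34315676  0.35391914 -0.15241413  0.0257222  -1.06739287 -0.13169165]
[ 444.57232338 -411.77113385  336.29088957] [ 0.12216563  0.24757405 -0.96113613]
lens_centre []
lens_handle []
thermometer [([255.5, 245.5], [493.2, -313.1, 101.0], 0.65)]
bulb [([254.8, 277.2], [525.0, -250.8, 38.0], 0.62), ([118.2, 302.5], [688.7, -293.2, 38.0], 0.25)]
```

View pics/w10.png

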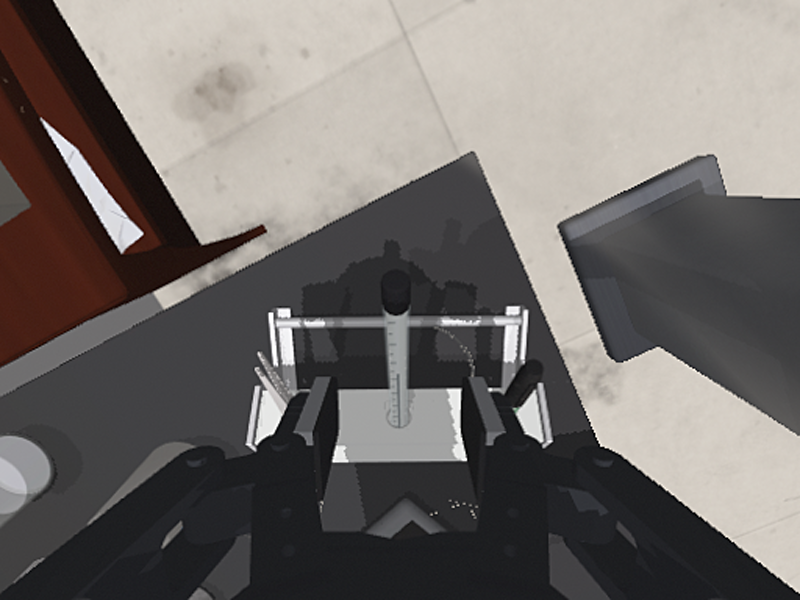

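Request:
move_arm(
  steps=[
    [0,0,0,-25,0,0,0],
    [0,0,0,-50,0,0,0],
    [0,0,0,-68,0,0,0],
    [0,0,0,-68,0,0,0],
    [0,0,0,-68,0,0,0],
  ],
)

```text
clock: 13.18
position: [476.6, -347.1, 124.2]
ee_rot: [-0.526, 0.85, -0.006, -0.01]
contact_force: [1.0, 0.7, 0.3]
gripper_width: 42.7
```

```bash
python3 w.py w11
```

```text
13.1833 [ 476.62438323 -347.10097249  124.1995137 ] [-0.52608858  0.85035332 -0.00587816 -0.00977202] 42.71352971772411 [-0.34321513  0.41977131 -0.23910564  0.02852593 -0.91511852 -0.13694053]
[ 444.37118337 -411.73610735  268.60384831] [ 0.12204351  0.24753347 -0.96116209]
lens_centre []
lens_handle []
thermometer [([255.2, 287.1], [492.6, -314.5, 101.0], 0.69)]
bulb []
```

View pics/w11.png

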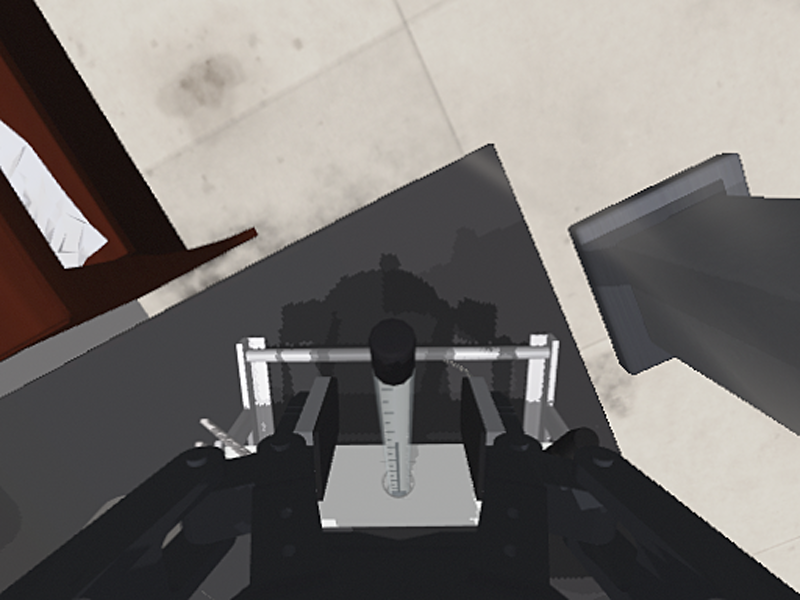

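Request:
move_arm(
  steps=[
    [0,0,0,-4,0,0,0],
    [-1,0,0,-4,0,0,0],
    [-1,0,0,-4,0,0,0],
    [-1,0,0,-4,0,0,0],
    [-1,0,0,-4,0,0,0],
  ],
)

```text
clock: 13.85
position: [476.6, -347.0, 119.9]
ee_rot: [-0.526, 0.85, -0.006, -0.009]
contact_force: [0.1, -0.2, 0.7]
gripper_width: 9.8
```

Request:
move_arm(
  steps=[
    [-1,0,0,0,0,0,0],
    [-1,0,0,0,0,0,0],
    [-1,0,0,0,0,0,0],
  ],
)

```text
clock: 14.1
position: [476.5, -347.0, 119.9]
ee_rot: [-0.526, 0.85, -0.006, -0.009]
contact_force: [0.0, -0.5, 0.0]
gripper_width: 9.6
```

```bash
python3 w.py w12
```

```text
14.1 [ 476.53175463 -346.95109635  119.89306294] [-0.52590756  0.85046841 -0.00590316 -0.00948047] 9.591067004062552 [-0.34324187  0.424163   -0.24440667  0.02821011 -0.90502375 -0.13736993]
[ 444.18180013 -411.61775588  264.29154614] [ 0.12267555  0.24768935 -0.96104146]
lens_centre []
lens_handle [([253.2, 318.6], [453.0, -394.4, 240.0], 0.42)]
thermometer [([258.3, 290.8], [490.8, -313.5, 101.0], 0.6)]
bulb [([252.6, 318.8], [526.8, -251.1, 38.0], 0.63), ([164.4, 296.7], [588.0, -308.1, 38.0], 0.48)]
```

View pics/w12.png

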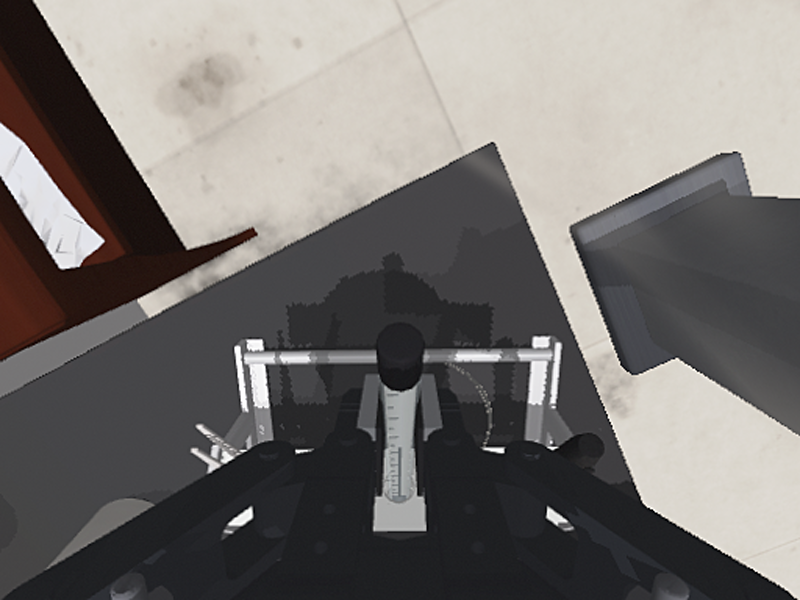

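Request:
move_arm(
  steps=[
    [-1,-3.1,-6.3,7.1,0,0,0],
    [-1,-7.8,-15.8,17.7,0,0,0],
    [-1,-14.1,-28.5,31.8,0,0,0],
    [-1,-20.4,-41.2,46,0,0,0],
    [-1,-29.8,-60.2,67.2,0,0,0],
  ],
)

```text
clock: 14.77
position: [445.6, -406.7, 186.6]
ee_rot: [-0.526, 0.85, -0.004, -0.01]
contact_force: [0.3, -0.2, 0.1]
gripper_width: 10.2
```

Request:
move_arm(
  steps=[
    [-1,0,0,10,0,0,0],
    [-1,0,0,20,0,0,0],
    [-1,0,0,20,0,0,0],
    [-1,0,0,20,0,0,0],
  ],
)

```text
clock: 15.1
position: [446.7, -406.6, 207.1]
ee_rot: [-0.526, 0.85, -0.006, -0.009]
contact_force: [0.0, 0.4, -0.7]
gripper_width: 10.1
```

```bash
python3 w.py w13; python3 - <<'E'
from h import *
for n in ['top','side']:
  d=optics.get_image(n); cv2.imwrite(f'pics/{n}13.png',cv2.resize(d['frame'][120:300,240:440],None,fx=3.3,fy=3.3,interpolation=2))
E
```

```text
15.1 [ 446.73823839 -406.58612731  207.07480141] [-0.52601624  0.8504048  -0.00576904 -0.0092361 ] 10.079798730523645 [-0.45958286  0.36390246 -0.09616633  0.02430676 -1.11082202 -0.0141128 ]
[ 414.35856123 -471.31916539  351.4058019 ] [ 0.12288846  0.24822402 -0.9608763 ]
lens_centre []
lens_handle []
thermometer [([256.2, 291.0], [487.8, -321.4, 101.0], 0.74)]
bulb [([253.0, 318.5], [528.2, -248.9, 38.0], 0.81)]
```

View pics/w13.png

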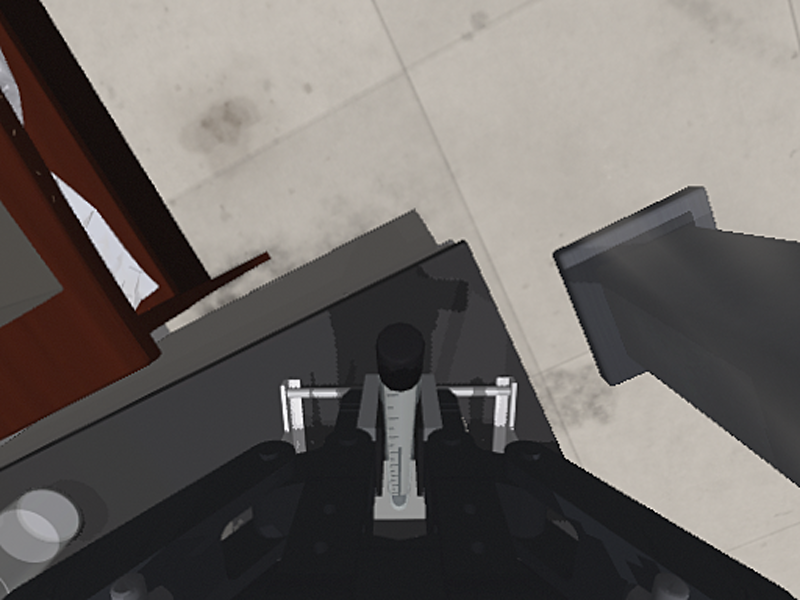

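View pics/side13.png

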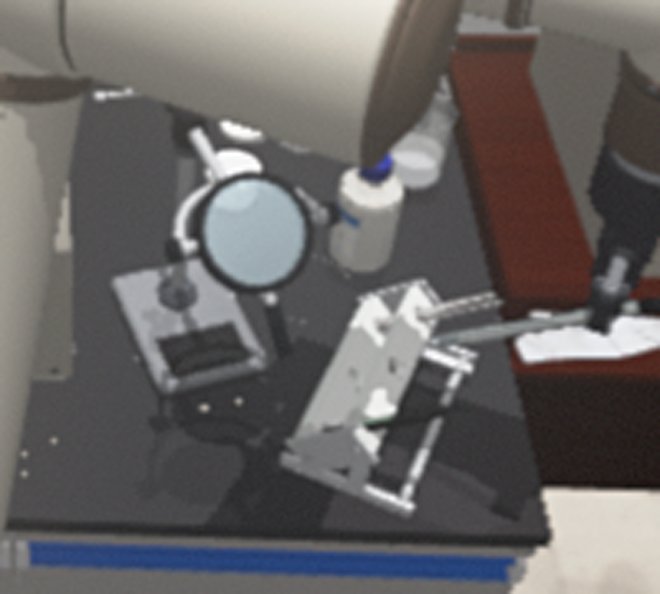

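View pics/top13.png

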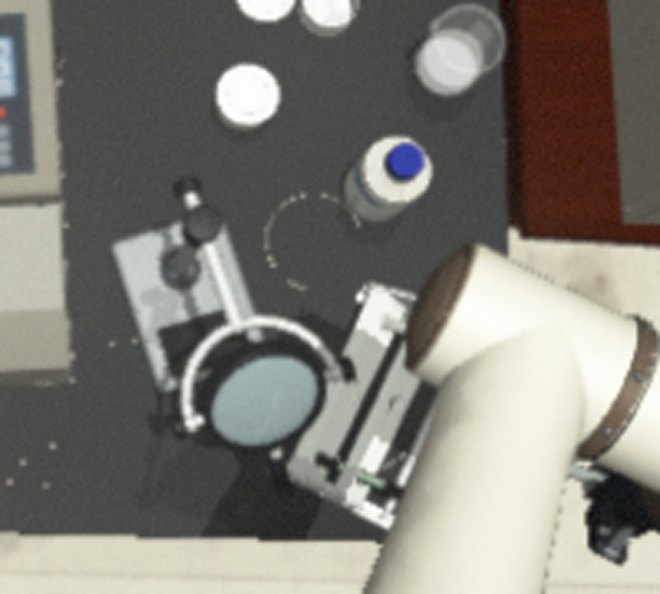

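Request:
move_arm(
  steps=[
    [-1,0,0,0,0.1,-0.05,0],
    [-1,0,0,0,0.2,-0.099,0],
    [-1,0,0,0,0.3,-0.148,0],
    [-1,0,0,0,0.4,-0.198,0],
    [-1,0,0,0,0.5,-0.247,0],
  ],
)

```text
clock: 15.87
position: [447.3, -407.4, 208.0]
ee_rot: [-0.508, 0.819, 0.14, 0.227]
contact_force: [-0.3, 0.1, -0.3]
gripper_width: 10.1
```

```bash
python3 -c "
from h import *
s=readout.read_state();print(s['joints'],s['position'],s['ee_rot'])"
```

```text
[-0.75176986  0.49134449  0.20441309 -0.51825129 -1.46863526  0.39318593] [ 447.31916044 -407.40904585  208.04116689] [-0.5075924   0.81926501  0.14028511  0.22688079]
```

```bash
cat > t.py <<'E'
from h import *
from scipy.spatial.transform import Rotation as R
import sys
Rg=R.from_quat([-0.52590756,0.85046841,-0.00590316,-0.00948047])
ps=-2.032; u=np.array([np.cos(ps),np.sin(ps),1])/np.sqrt(2); ut=Rg.inv().apply(u); print('u tool',ut)
hd=np.radians(float(sys.argv[1])); uw=np.array([np.cos(hd),np.sin(hd),0])
yt=np.array([-np.sin(hd),np.cos(hd),0]) 
s=readout.read_state(); A=R.from_quat(s['ee_rot']); print('u now',A.apply(ut),'ytool',A.apply([0,1,0]),s['position'],s['joints'])
yt=yt*np.sign(yt@A.apply([0,1,0]))
# target: maps ut->uw, y_tool->yt approx
T,_=R.align_vectors([uw,yt],[ut,[0,1,0]],weights=[1000,1]); rv=(T*A.inv()).as_rotvec(); print('turn',rv,np.linalg.norm(rv))
# grasp pt / bulb
L=138
g=s['position']+A.apply([0,0,-19]); print('grasp',g,'bulb',g-L*A.apply(ut))
print('target TCP for bulb:', np.array([546,-125.5,186.4])+L*uw+T.apply([0,0,19]), 'tool z',T.apply([0,0,1]))
E
python3 t.py -90
```

```text
u tool [ 0.72272207 -0.00142861 -0.6911373 ]
u now [-0.43312255 -0.87377507  0.22118316] ytool [-8.95361377e-01  4.45340082e-01 -4.64564542e-04] [ 447.31916044 -407.40904585  208.04116689] [-0.75176986  0.49134449  0.20441309 -0.51825129 -1.46863526  0.39318593]
turn [ 0.21910584 -0.05116729  0.45825634] 0.510513792532184
grasp [ 442.96178275 -416.1526044   224.33728433] bulb [ 502.73269523 -295.57164538  193.8140089 ]
target TCP for bulb: [ 546.01874119 -250.3683913   172.66826661] tool z [ 0.00098638  0.6911373  -0.72272281]
```

Request:
move_arm(
  steps=[
    [-1,0,0,0,0.044,-0.01,0.092],
    [-1,0,0,0,0.088,-0.02,0.183],
    [-1,0,0,0,0.131,-0.031,0.275],
    [-1,0,0,0,0.175,-0.041,0.367],
    [-1,0,0,0,0.219,-0.051,0.458],
  ],
)

```text
clock: 16.28
position: [446.3, -407.7, 206.6]
ee_rot: [0.657, -0.657, -0.264, -0.261]
contact_force: [-0.0, 0.8, -0.1]
gripper_width: 10.1
```

Request:
move_arm(
  steps=[
    [-1,0,0,-10,0,0,0],
    [-1,0,0,-30,0,0,0],
    [-1,0,0,-35,0,0,0],
  ],
)

```text
clock: 16.53
position: [446.1, -405.9, 168.3]
ee_rot: [-0.654, 0.659, 0.265, 0.261]
contact_force: [-1.0, 0.2, -1.6]
gripper_width: 9.8
```

```bash
python3 t.py -90; python3 - <<'E'
from h import *
for n in ['top','side','wrist']:
  d=optics.get_image(n); f=d['frame'] if n=='wrist' else d['frame'][120:320,240:460]; cv2.imwrite(f'pics/{n}14.png',cv2.resize(f,None,fx=1.5 if n=='wrist' else 3,fy=1.5 if n=='wrist' else 3,interpolation=2))
E
```

```text
u tool [ 0.72272207 -0.00142861 -0.6911373 ]
u now [-0.0026145  -0.99999598  0.00109926] ytool [-0.99996551  0.004051    0.00725003] [ 446.1362388  -405.88676873  168.32106375] [-0.75766599  0.70850063  0.40136773 -0.54012496 -1.80821893  0.77074182]
turn [ 0.00108978 -0.00725311  0.00261991] 0.007788394390009034
grasp [ 446.18276316 -419.00344148  182.06699884] bulb [ 446.5435643  -281.00399651  181.91530139]
target TCP for bulb: [ 546.01874119 -250.3683913   172.66826661] tool z [ 0.00098638  0.6911373  -0.72272281]
```

View pics/wrist14.png

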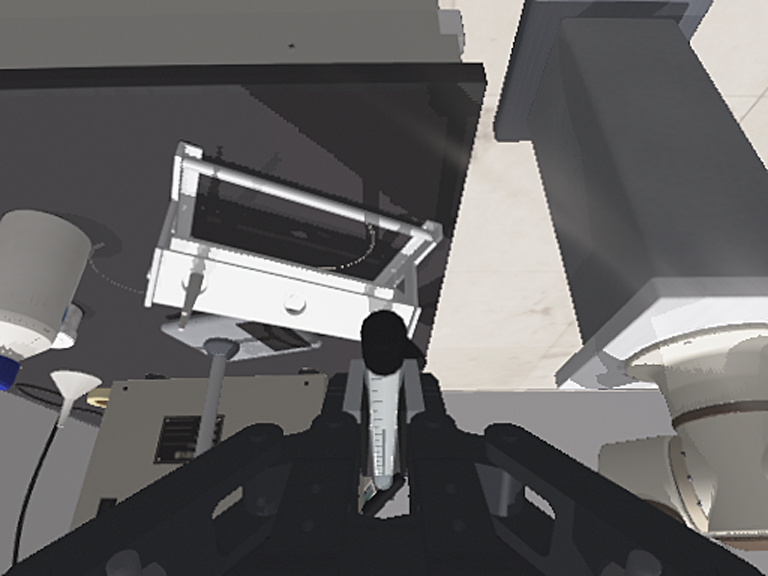

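View pics/side14.png

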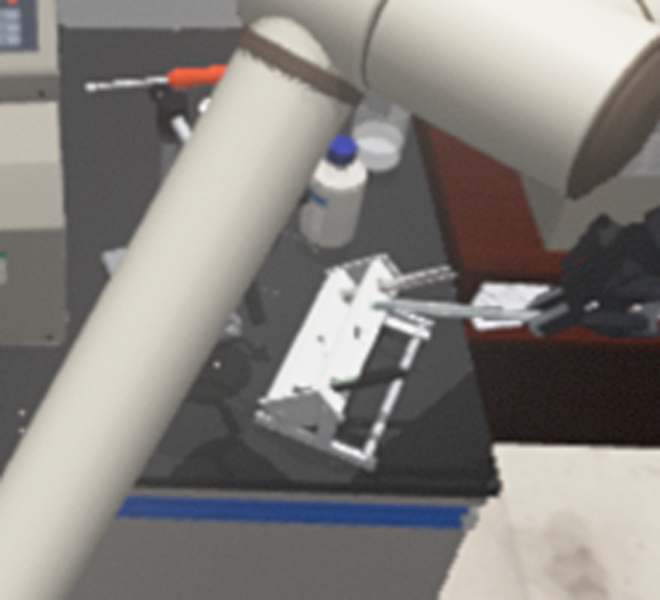

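View pics/top14.png

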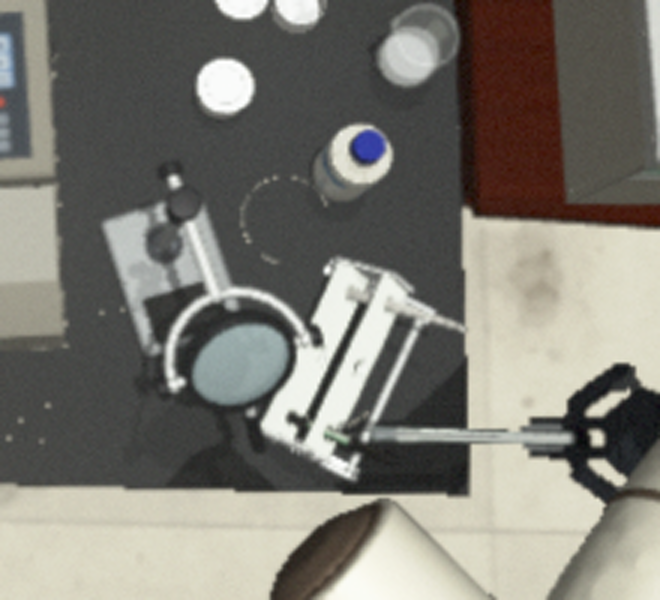

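```bash
python3 - <<'E'
from h import *
T=optics.get_image('top');S=optics.get_image('side')
f=lambda x,y:(x/3+240,y/3+120)
print('foot end',tri((T,f(368,434)),(S,f(377,303))), atz(T,f(368,434),182))
print('mid',atz(T,f(525,437),182), 'pred bulb px',proj(T,[446.5,-281,182])*1, proj(S,[446.5,-281,182]))
for n,d in (('T',T),('S',S)):
  for q in nets.tip_of('bulb',d)[:2]: print(n,q['conf'],q['uv'],(np.array(q['uv'])-[240,120])*3, atz(d,q['uv'],182))
E
```

```text
foot end (array([ 444.50982244, -265.27142913,  187.38280878]), [np.float64(4.520855149884218), np.float64(4.520855149884145)]) [ 444.78202805 -261.92522183  182.        ]
mid [ 444.80199568 -400.87378698  182.        ] pred bulb px [[369.87569485 264.15605447]] [[369.49215806 222.06302301]]
T 0.9 [369.8, 265.5] [389.4 436.5] [ 442.99703424 -280.74845199  182.        ]
S 0.51 [369.1, 219.9] [387.3 299.7] [ 453.9563465  -281.08111077  182.        ]
```

Request:
move_arm(
  steps=[
    [-1,20,10,2,0,0,0],
    [-1,45,22,4,0,0,0],
    [-1,70,35,4,0,0,0],
    [-1,90,45,4,0,0,0],
    [-1,100,55,4,0,0,0],
  ],
)

```text
clock: 17.3
position: [548.8, -351.1, 176.7]
ee_rot: [-0.657, 0.657, 0.261, 0.261]
contact_force: [0.0, 0.0, -1.1]
gripper_width: 10.0
```

```bash
python3 t.py -90; python3 - <<'E'
from h import *
for n in ['top','side']:
  d=optics.get_image(n); f=d['frame'] if n=='wrist' else d['frame'][120:320,240:460]; cv2.imwrite(f'pics/{n}15.png',cv2.resize(f,None,fx=3,fy=3,interpolation=2))
E
```

```text
u tool [ 0.72272207 -0.00142861 -0.6911373 ]
u now [ 5.52205429e-04 -9.99981867e-01  5.99676067e-03] ytool [-9.99999259e-01  8.81450678e-04  8.39232637e-04] [ 548.83985134 -351.07989947  176.71126368] [-0.6228686   0.73807483  0.50760899 -0.60938377 -1.79673955  0.62311353]
turn [ 0.00599703 -0.00084615 -0.00054824] 0.006081194427206173
grasp [ 548.83993927 -364.12892798  190.52150824] bulb [ 548.76373492 -226.13143036  189.69395527]
target TCP for bulb: [ 546.01874119 -250.3683913   172.66826661] tool z [ 0.00098638  0.6911373  -0.72272281]
```

View pics/top15.png

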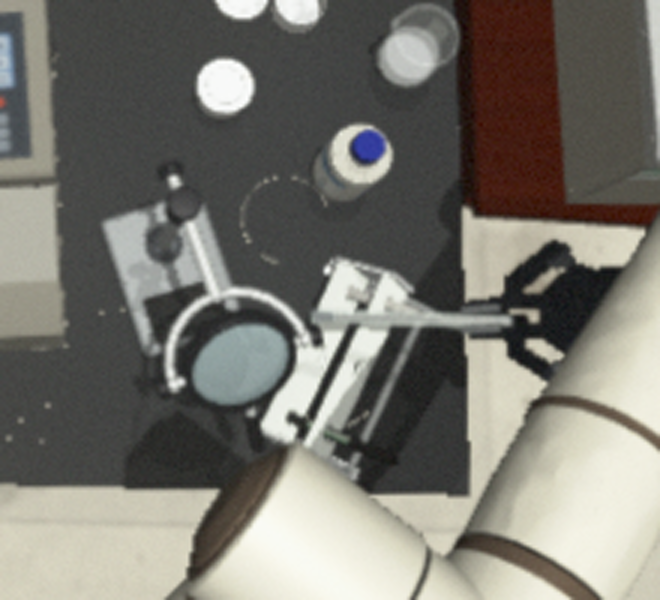

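View pics/side15.png

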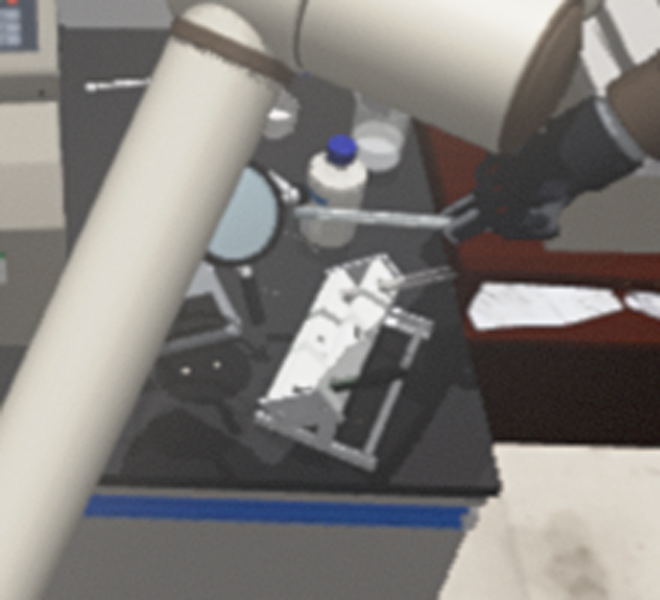

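Request:
move_arm(
  steps=[
    [-1,-1,15,-2,0,0,0],
    [-1,-2,35,-3,0,0,0],
    [-1,-3,60,-3,0,0,0],
    [-1,-3,85,-3,0,0,0],
    [-1,-3,100,-3,0,0,0],
  ],
)

```text
clock: 17.82
position: [542.4, -250.8, 173.8]
ee_rot: [-0.656, 0.658, 0.263, 0.261]
contact_force: [0.3, 0.5, -0.6]
gripper_width: 9.7
```

Request:
move_arm(
  steps=[
    [-1,0,0,0,0,0,0],
    [-1,0,0,0,0,0,0],
    [-1,0,0,0,0,0,0],
  ],
)

```text
clock: 18.07
position: [543.1, -253.3, 173.4]
ee_rot: [-0.656, 0.658, 0.262, 0.261]
contact_force: [0.2, -0.9, 0.0]
gripper_width: 10.3
```

```bash
python3 t.py -90; python3 - <<'E'
from h import *
for n in ['top','side']:
  d=optics.get_image(n); f=d['frame'][160:280,260:380]; cv2.imwrite(f'pics/{n}16.png',cv2.resize(f,None,fx=5,fy=5,interpolation=2))
  for nm,z in (('bulb',186),('lens_centre',240),('lens_handle',188)):
    for q in nets.tip_of(nm,d)[:2]: print(n,nm,q['conf'],q['uv'],(np.array(q['uv'])-[260,160])*5, atz(d,q['uv'],z))
E
```

```text
u tool [ 0.72272207 -0.00142861 -0.6911373 ]
u now [-0.00137114 -0.99998164  0.00590331] ytool [-0.99999194  0.00281668  0.0028612 ] [ 543.14092572 -253.28944482  173.39035575] [-0.51905196  0.62690691  0.29372051 -0.64157352 -1.65529844  0.59929376]
turn [ 0.00590137 -0.00287373  0.00138105] 0.0067075933782246595
grasp [ 543.14367758 -266.33977809  187.19936709] bulb [ 543.33289454 -128.34231241  186.38471065]
target TCP for bulb: [ 546.01874119 -250.3683913   172.66826661] tool z [ 0.00098638  0.6911373  -0.72272281]
top bulb 0.68 [308.8, 225.7] [244.  328.5] [ 543.92732306 -118.98998327  186.        ]
top bulb 0.2 [342.6, 228.0] [413. 340.] [ 539.88478472 -208.82800336  186.        ]
top lens_centre 0.8 [318.7, 237.7] [293.5 388.5] [ 509.22144384 -138.15213666  240.        ]
top lens_handle 0.82 [323.4, 262.8] [317. 514.] [ 447.35440337 -157.59183587  188.        ]
side lens_centre 0.57 [194.1, 260.7] [-329.5  503.5] [268.32165935 146.5708051  240.        ]
side lens_handle 0.56 [324.4, 221.9] [322.  309.5] [ 437.87059547 -162.33674051  188.        ]
side lens_handle 0.32 [371.5, 214.7] [557.5 273.5] [ 467.11837028 -288.25100917  188.        ]
```

View pics/top16.png

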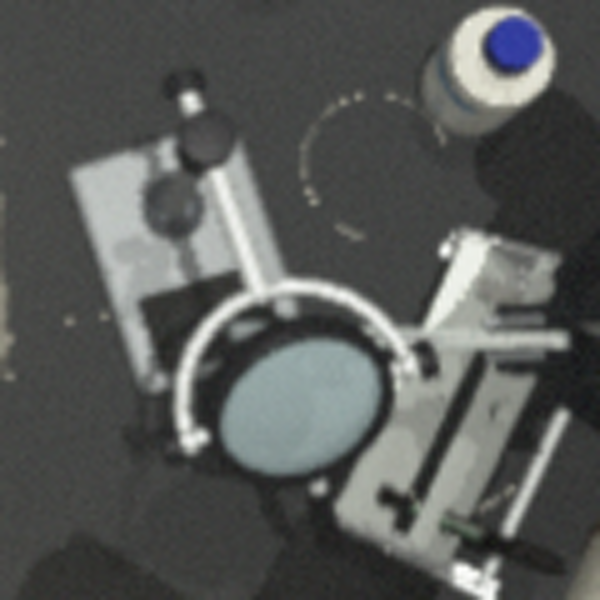

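View pics/side16.png

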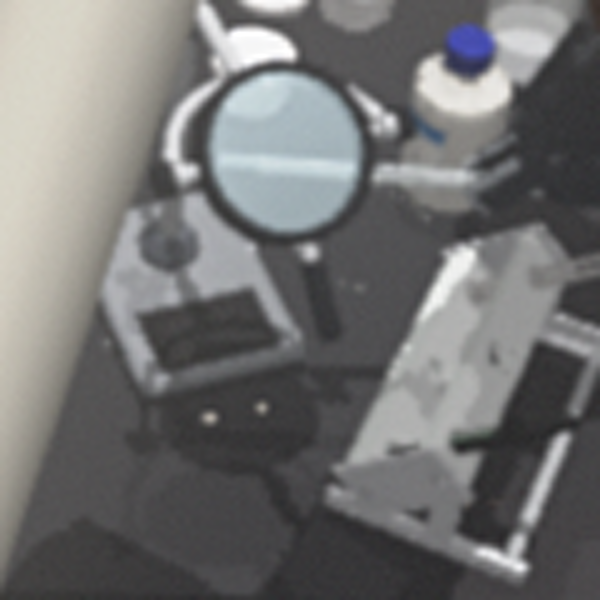

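```bash
python3 - <<'E'
from h import *
T=optics.get_image('top');S=optics.get_image('side')
for X in ([543.3,-128.3,186.4],[543.3,-116.3,186.4],[504,-140,240]): print(X,(proj(T,X)[0]-[260,160])*5,(proj(S,X)[0]-[260,160])*5)
y,t=.353,.695
h=np.array([-np.cos(y),-np.sin(y),0]);z=np.array([0,0,1.])
zl=np.cos(t)*z+np.sin(t)*h; xl=-(np.cos(t)*h-np.sin(t)*z); yl=np.cross(zl,xl)
for L in ([504,-140,240],[506,-138,240],[502,-142,240]):
  for B in ([543.3,-128.3,186.4],[544,-122,186]):
    r=np.array(B)-L; print(L,B,[round(float(r@a),1) for a in (xl,yl,zl)])
from scipy.ndimage import zoom
# knob centres & rim in top
f=lambda x,y:(x/5+260,y/5+160)
k1=atz(T,f(150,440),240);k2=atz(T,f(424,360),240);print(k1,k2,(k1+k2)/2,np.arctan2(-(k2-k1)[0]*-1,-(k2-k1)[1]))
E
```

```text
[543.3, -128.3, 186.4] [261.60266751 330.02182921] [247.12604705 165.76982868]
[543.3, -116.3, 186.4] [239.01157677 329.49017518] [225.5803215  165.26727524]
[504, -140, 240] [297.15412137 399.00728054] [280.4400262  148.19375726]
[504, -140, 240] [543.3, -128.3, 186.4] [-2.9, -2.6, -67.4]
[504, -140, 240] [544, -122, 186] [-1.0, 3.1, -69.5]
[506, -138, 240] [543.3, -128.3, 186.4] [-4.9, -3.8, -65.7]
[506, -138, 240] [544, -122, 186] [-2.9, 1.9, -67.9]
[502, -142, 240] [543.3, -128.3, 186.4] [-0.9, -1.4, -69.0]
[502, -142, 240] [544, -122, 186] [1.0, 4.2, -71.1]
[481.77253606 -66.41498027 240.        ] [ 525.04798719 -203.91660641  240.        ] [ 503.41026162 -135.16579334  240.        ] 0.3049122951762922
```

```bash
python3 -c "
from h import *
s=readout.read_state();print(s['clock'],s['contact_force'],s['gripper_width'],np.abs(s['joint_vel']).max())
print(workorder.job_done())"
```

```text
18.5667 [ 0.52514682  0.25338832 -1.05522438] 9.632040813568715 0.003338765416260101
the job is handed in; nothing more can be done
None
```

I set the magnifier first: the arm is swung about 20° to line up with the front of its base, and the lens is tipped to about 40°. I then drew the thermometer out of the rack along its own axis, levelled it and held its bulb under the glass. The job was handed in at 18.6 s; it reports no verdict.

**Last checks:**
- **Tilt:** the gripper's own angle just before I let go of the lens was 39.8°. The later handle sightings agree: the top camera to within a few mm, the side camera to about 8 mm.
- **Swivel:** by eye the base lined up with the arm to about half a degree. A rough check from the fork knobs in the last top picture gave about 0.05 rad of difference, still inside the tolerance.
- **Bulb:** about 66–71 mm below the glass and within about 5 mm of the lens axis in both directions, from arm pose and camera together.
- **Level:** within about 1° by the arm's orientation, assuming the thermometer did not turn in the fingers.
- **Grip and contact:** fingers stopped at 9.6 mm on the glass, the arm was still, and the force on the tool was about 1 N (noise level).

**Disagreements:** the camera networks and the arm pose put the bulb up to 9 mm apart along the thermometer. In the last side picture one network reported a lens centre far from the magnifier, which I ignored. In the pictures the marker, tweezers and bottle looked undisturbed. I did not measure any of the other things on the bench again.

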